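Lay the chair templates on their sawn blanks

TASK

Take the stack of four plywood chair templates apart and lay each one flat on the sawn beech blank of its own outline, in the middle and lined up with it so that a rim of the blank shows all round, ready for marking out. Do not shove the blanks about, and leave the tape measure and the sanding block where they are.

Things in the scene. Friction and masses are not known exactly. Their poses are not given: they have to be found in the camera images.
- splat_c (a point): centre (half-way up) of a loose routing template of pale plywood, 15 mm thick: chair back-splat template, an hourglass outline 190 mm long (own x axis) and 92 mm wide (y) at the ends, narrowing smoothly to a 56 mm wide waist at mid-length, with two grip slots cut through it 62 mm either side of the middle; at the start the bottom one of the stack, lying on the bench. z axis up; half a turn about z makes no difference to its outline. 15 to 150 g.
- armpad_c (a point): centre (half-way up) of a loose routing template of pale plywood, 15 mm thick: arm-pad template, an oval (ellipse) 150 mm long (own x axis) and 68 mm wide (y); at the start the second from the bottom, lying on the splat template. z axis up; half a turn about z makes no difference to its outline. 15 to 150 g.
- rail_c (a point): centre (half-way up) of a loose routing template of pale plywood, 15 mm thick: rail template, a straight bar with half-round ends, 106 mm long (own x axis) and 36 mm wide (y); at the start the third from the bottom, lying on the arm-pad template. z axis up; half a turn about z makes no difference to its outline. 15 to 150 g.
- disc_c (a point): centre (half-way up) of a loose routing template of pale plywood, 15 mm thick: seat-button template, a plain round disc 50 mm in diameter; at the start the top one of the stack, lying on the rail template. z axis up; half a turn about z makes no difference to its outline. 15 to 150 g.
- blank_splat_top (a point): centre of the top face, 27 mm above the bench, of a loose sawn beech blank, darker brown than the templates and thicker: hourglass outline 206 mm long (own x axis), 108 mm wide (y) at the ends and 72 mm at the waist, without slots; the blank for the splat template (8 mm larger all round). z axis up; half a turn about z makes no difference. It lies on the bench by itself.
- blank_armpad_top (a point): centre of the top face, 27 mm above the bench, of a loose sawn beech blank, darker brown than the templates and thicker: oval 166 mm long (own x axis) and 84 mm wide (y); the blank for the arm-pad template (8 mm larger all round). z axis up; half a turn about z makes no difference. It lies on the bench by itself.
- blank_rail_top (a point): centre of the top face, 27 mm above the bench, of a loose sawn beech blank, darker brown than the templates and thicker: straight bar with half-round ends 122 mm long (own x axis) and 52 mm wide (y); the blank for the rail template (8 mm larger all round). z axis up; half a turn about z makes no difference. It lies on the bench by itself.
- blank_disc_top (a point): centre of the top face, 27 mm above the bench, of a loose sawn beech blank, darker brown than the templates and thicker: round, 66 mm in diameter; the blank for the round template (8 mm larger all round). z axis up; half a turn about z makes no difference. It lies on the bench by itself.
- tape_c (a point): centre of a loose yellow and black tape measure standing on the bench, 66 (own x) x 40 (y) x 62 mm high; 31 mm above the bench. To be left alone.
- sander_c (a point): point 18 mm above the bench in the middle of a loose cork sanding block, 90 (own x) x 55 (y) x 36 mm high. To be left alone.
There are look-alikes about, which are no part of the job. Leave any red look-alike of the part that bears disc_c alone.

How it is judged:
By the outcome, as a careful person would: the job done as asked, in the order asked, and still so for the second after the job is handed in, with the robot touching nothing.
It also fails if it takes over 120 s, if anything falls off the work surface, if the arm or the gripper's body presses on something with over 40 N, if the wrist force passes 120 N, or if a joint passes its speed limit or range.

ROBOT

A 6-joint arm with a two-finger parallel gripper is mounted at the origin on the work surface. World frame = base frame: x ahead of the robot, y to its left, z up, the work surface at z = 0. Lengths are in m, angles in rad, forces in N, time in s.
With the tool pointing down it reaches from about 0.425 to 0.925 m from the base axis. Payload 12.5 kg.
Tool frame: the origin (TCP) lies at the very end of the fingers, on their centre line; the grasp point (between the pads) lies 19 mm behind it (pinch_z is the distance from the TCP to the grasp point, in m); z points along the fingers, x is the direction in which the jaws open and shut, and the axes are right-handed (so a half turn about z gives the same grasp; the last joint's range is limited). The gripper opens to 85 mm and grips with 20 to 120 N. Pads are 22 mm wide; open, the fingers measure 114 mm over their backs; the gripper's body (76 mm by 85 mm) begins 54 mm behind the grasp point. The pads swing forward as they close: fully open they stand 13 mm farther back than shut.
Start: joints at [1.076, 0.491, 1.559, -0, 1.092, -0.106], TCP at [0.237, 0.578, 0.231] pointing down, gripper open.
Joint ranges: [-3.1, 3.1], [-0.84, 2.19], [0.05, 2.79], [-1.13, 4.28], [0.06, 2.93], [-2.69, 2.69]. Speed limits (rad/s): [2.22, 2.22, 2.79, 3.14, 3.14, 3.14].

INTERFACE

Orientations are given as a rotation vector (axis times angle).
In Python, from plant import * gives the robot as it stands.
- The arm moves only by the tool send_rows, never from a script. Its arguments are lists of equal length, an entry for each row: "xyz": the shift along the tool's x, y, z in mm, a list of three; "turn": the turn about the tool's z in degrees; "grip": the closure in counts, from 0 (fully open) to 255 (shut). In form: {"xyz": [[dx, dy, dz], ...], "turn": [turn, ...], "grip": [grip, ...]}. A call has 1 to 10 rows; each row shifts and turns the commanded pose from where the row before left it, along the tool's axes as they then stand; what a row does not reach is not made up. A row lasts 1/12 s, in which the tool goes at most 41.7 mm and 7.16 degrees, less where a joint would pass 70% of its speed; a pose out of reach is approached as far as the arm can. A call with a gripper value outside its range is refused whole. The fingers move at their own pace and stop on an object; "squeeze" is the grip in N (left out, the last holds). Time passes only in rows, so rows that do not move let the fingers close. It gives the time, the measured TCP pose, the force and the opening at its end, in the units of the state.
- get_state(): the state, without advancing time (a new reading comes with each control period).
- read_camera(name): name is "scene" or "top" or "wrist"; returns a dict with "frame" (400x640x3 uint8, red, green, blue), "depth" (400x640 float32, m along the optical axis (not along the pixel's ray), 0 where there is no reading), "vertical_fov" (degrees; the focal length in pixels is half the picture's height over the tangent of half this angle, whatever the lens; pixels are square), "cx", "cy" (the principal point, pixels), "view" (4x4, takes a point from world to camera coordinates). Camera axes: x right, y down, z forward; pixel columns grow to the right and rows downward; lengths in m; the calibration is good to about 2 mm. A picture is of the moment at which its call begins.
- close_job(): hands the job in, once; it reports no verdict.
The state is a dict: "clock": time; "joint_positions": joint angles; "joint_velocities": joint speeds; "tau": joint torques, N m; "tool_pos": TCP position; "orientation": TCP orientation; "wrist_force": force on the tool from outside, world axes, zero at the start; "torque": the same for the moment, N m; "width": finger opening in m.
Only numpy, scipy, OpenCV 4.12 (cv2) and the standard library are available. Lean on these libraries where they do the work, as an engineer would, in place of code of your own. Each camera call takes 0.05 s, during which the arm holds its last target.

## Working session

There is one attempt and no reset: what is moved stays moved. The work goes in short steps, Python scripts to look and compute and a tool call to move; the robot and the scene stay as the last step left them, time stands still between calls to the robot, and variables do not carry over. Pictures are saved under pics/ and viewed, and the job is handed in when it is done.

Besides the shell and the picture viewer there is one more tool, called after "Emit:" as a command line: name --pt "numbers of a row" for each row, then --argument value for the rest. send_rows: Moves the arm, as the interface text tells. Its arguments: {"type":"object","properties":{"xyz":{"type":"array","items":{"type":"array","items":{"type":"number"}}},"turn":{"type":"array","items":{"type":"number"}},"grip":{"type":"array","items":{"type":"number"}},"squeeze":{"type":"number"}},"required":["xyz","turn","grip"]}

```bash
ls; mkdir -p pics; python3 - <<'E'
from plant import *
import cv2
s=get_state();print({k:s[k] for k in s if k not in('tau',)})
for n in ('scene','top','wrist'):
    c=read_camera(n);cv2.imwrite(f'pics/a_{n}.png',c['frame'][:,:,::-1]);print(n,c['vertical_fov'],c['cx'],c['cy'],c['view'].round(3).tolist())
E
```

```text
pics
{'clock': 0.0, 'joint_positions': array([ 1.07641638e+00,  4.91547473e-01,  1.55949940e+00, -7.43524865e-06,
        1.09168919e+00, -1.05608294e-01]), 'joint_velocities': array([-0.00047911,  0.00038146,  0.00118021,  0.00045368,  0.00107149,
        0.0016434 ]), 'tool_pos': array([0.23677481, 0.57814662, 0.23071805]), 'orientation': array([ 2.60825521e+00,  1.75020523e+00, -1.58349444e-03]), 'wrist_force': array([-0.019064  ,  1.31196482,  0.41140971]), 'torque': array([ 0.03752909, -0.0105901 , -0.00623858]), 'width': 0.0852543686908577}
scene 57.64880990318345 318.78852848647284 196.43559884998226 [[-0.871, 0.491, -0.006, 0.367], [0.418, 0.735, -0.534, -0.204], [-0.258, -0.468, -0.845, 1.208], [0.0, 0.0, 0.0, 1.0]]
top 52.07712502342272 318.9720393940538 198.7254012003232 [[-0.01, -1.0, 0.024, 0.046], [-0.993, 0.007, -0.121, 0.455], [0.12, -0.025, -0.992, 1.047], [0.0, 0.0, 0.0, 1.0]]
wrist 61.094572714938415 317.84137276351856 199.59764990457003 [[0.379, 0.925, -0.001, -0.625], [0.875, -0.358, 0.326, -0.042], [0.302, -0.124, -0.945, 0.381], [0.0, 0.0, 0.0, 1.0]]
```

View pics/a_top.png

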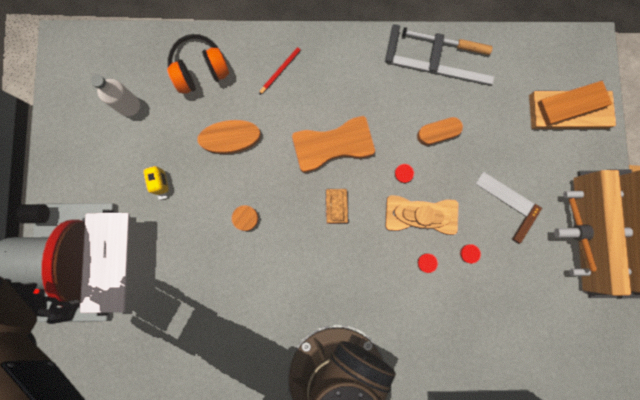

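View pics/a_scene.png

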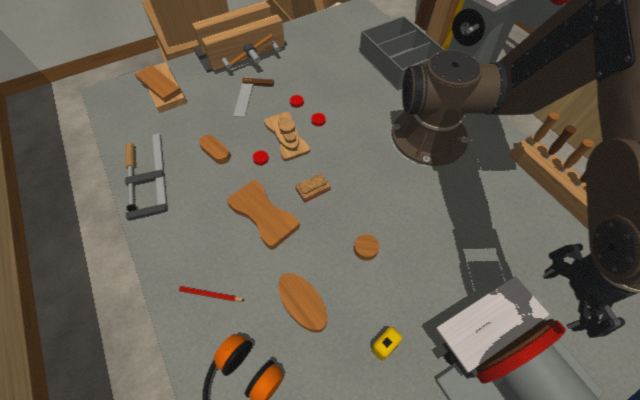

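View pics/a_wrist.png

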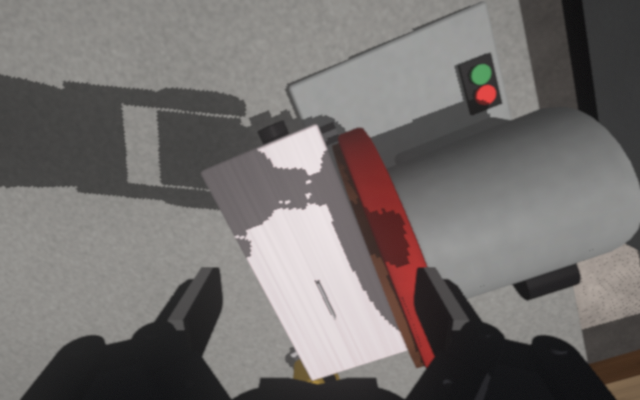

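The top view (a_top.png) shows the stack at about (422,215). The blanks are the splat at (333,143), oval at (229,136), bar at (440,130) and round at (245,218). The tape is at (154,180) and the cork block at (337,206). Three red discs lie at (404,173), (427,263) and (470,254); I'll leave those alone. Next I'll measure.

```bash
cat > h.py <<'E'
from plant import *
import numpy as np, cv2
from scipy.optimize import least_squares
def cam(n):
    c=read_camera(n); c['f']=200/np.tan(np.radians(c['vertical_fov'])/2); c['n']=n; return c
def cloud(c):
    v,u=np.mgrid[0:400,0:640]; d=c['depth']; P=np.stack([(u-c['cx'])/c['f']*d,(v-c['cy'])/c['f']*d,d],-1)
    R=c['view'][:3,:3];t=c['view'][:3,3]; W=(P-t)@R; W[d==0]=np.nan; return W
def onplane(c,uv,z):
    uv=np.atleast_2d(uv).astype(float)
    r=np.c_[(uv[:,0]-c['cx'])/c['f'],(uv[:,1]-c['cy'])/c['f'],np.ones(len(uv))]
    R=c['view'][:3,:3];t=c['view'][:3,3]; o=-R.T@t; d=r@R
    return o+d*((z-o[2])/d[:,2])[:,None]
def proj(c,P):
    P=np.atleast_2d(P); q=P@c['view'][:3,:3].T+c['view'][:3,3]; return np.c_[q[:,0]/q[:,2]*c['f']+c['cx'],q[:,1]/q[:,2]*c['f']+c['cy']]
def outline(kind,off=0,n=240):
    a=np.linspace(0,2*np.pi,n,endpoint=False)
    if kind=='disc': return np.c_[np.cos(a),np.sin(a)]*(.025+off)
    if kind=='armpad': return np.c_[np.cos(a)*(.075+off),np.sin(a)*(.034+off)]
    if kind=='rail':
        L=.053-.018; r=.018+off
        p=np.c_[np.cos(a),np.sin(a)]*r; p[:,0]+=np.where(np.cos(a)>=0,L,-L)
        s=np.linspace(-L,L,40); return np.r_[p,np.c_[s,s*0+r],np.c_[s,s*0-r]]
    if kind=='splat':
        h=.095+off; x=np.linspace(-h,h,100); w=.046+off-(.018)*np.cos(np.pi*x/(2*h))**2
        y=np.linspace(-w[0],w[0],40); return np.r_[np.c_[x,w],np.c_[x,-w],np.c_[y*0+h,y],np.c_[y*0-h,y]]
E
python3 - <<'E'
from h import *
c=cam('top'); W=cloud(c)
for n,(u,v) in dict(stackR=(430,215),splat=(333,143),oval=(229,136),bar=(440,130),rnd=(245,218),tape=(154,178),cork=(337,206),red1=(404,173),red2=(427,263),red3=(470,254),bench=(300,260)).items(): print(n,W[v,u].round(4))
f=c['frame'][:,:,::-1]
cv2.imwrite('pics/b.png',cv2.resize(f[160:280,370:500],None,fx=6,fy=5,interpolation=cv2.INTER_CUBIC))
c=cam('scene');W=cloud(c);f=c['frame'][:,:,::-1]
cv2.imwrite('pics/c.png',cv2.resize(f[80:180,230:350],None,fx=6,fy=6,interpolation=cv2.INTER_CUBIC))
E
```

```text
stackR [ 0.4072 -0.2396  0.059 ]
splat [0.6043 0.0033 0.0282]
oval [0.6245 0.2797 0.0284]
bar [ 0.6397 -0.2867  0.0257]
rnd [0.4058 0.2346 0.03  ]
tape [0.5068 0.4602 0.0616]
cork [ 0.4345 -0.0042  0.0359]
red1 [ 0.5245 -0.1875  0.0144]
red2 [ 0.2846 -0.2403  0.012 ]
red3 [ 0.3068 -0.3561  0.0107]
bench [ 2.957e-01  9.340e-02 -1.000e-04]
```

View pics/b.png

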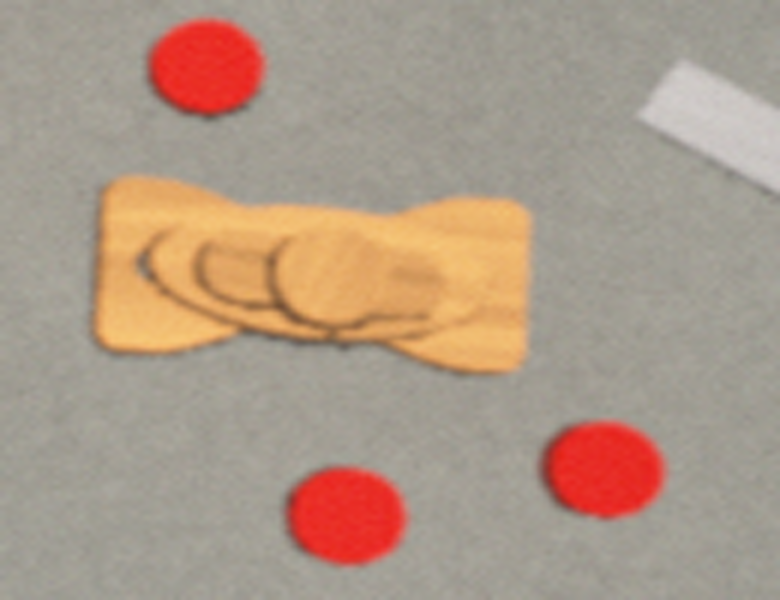

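View pics/c.png

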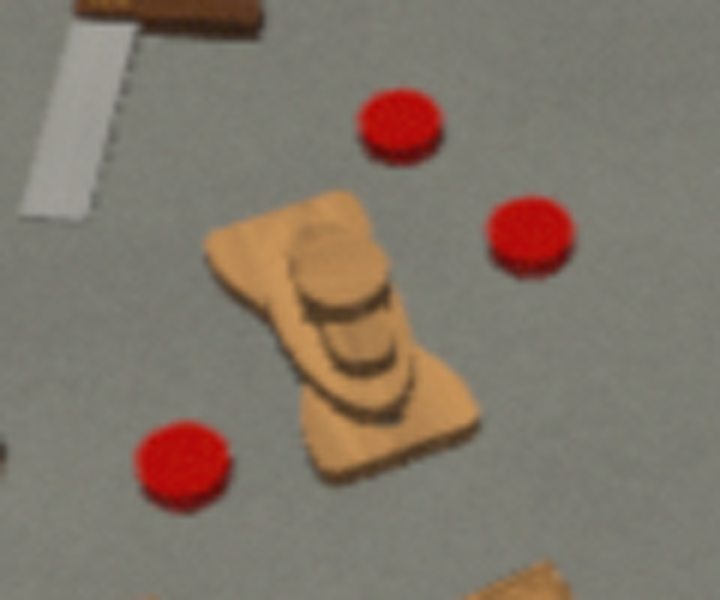

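```bash
cat >> h.py <<'E'
from scipy.optimize import minimize
SS=4
def sil(c,kind,off,p,z0,z1,box):
    # supersampled silhouette mask of slab; box=(u0,v0,u1,v1)
    u0,v0,u1,v1=box; m=np.zeros(((v1-v0)*SS,(u1-u0)*SS),np.uint8)
    x,y,a=p; o=outline(kind,off)
    if kind in('splat',):
        n=100; o=np.r_[o[0:100],o[200:240][::-1],o[100:200][::-1],o[240:280]]
    elif kind=='rail': o=cv2.convexHull(o.astype(np.float32))[:,0]
    R=np.array([[np.cos(a),-np.sin(a)],[np.sin(a),np.cos(a)]]); q=o@R.T+[x,y]
    for z in np.linspace(z0,z1,5):
        uv=proj(c,np.c_[q,np.full(len(q),z)]); uv=(uv-[u0,v0]+.5)*SS-.5
        cv2.fillPoly(m,[np.round(uv*16).astype(np.int32)],1,shift=4)
    return cv2.resize(m.astype(np.float32),(u1-u0,v1-v0),interpolation=cv2.INTER_AREA)
def fit(c,mask,kind,off,p0,z0,z1,box,extra=None):
    u0,v0,u1,v1=box; M=mask[v0:v1,u0:u1].astype(np.float32)
    def cost(q):
        s=sil(c,kind,off,(q[0]/100,q[1]/100,q[2]),z0,z1,box)
        if extra is not None: s=np.maximum(s,extra)
        return np.abs(s-M).sum()
    best=None
    angs=[0] if kind=='disc' else ([p0[2]] if p0[2] is not None else np.radians([0,30,60,90,120,150]))
    for a in angs:
        q0=np.array([p0[0]*100,p0[1]*100,a])
        r=minimize(cost,q0,method='Nelder-Mead',options=dict(initial_simplex=[q0,q0+[1,0,0],q0+[0,1,0],q0+[0,0,.25]],xatol=1e-3,fatol=.05,maxiter=400))
        if best is None or r.fun<best.fun: best=r
    q=best.x; return np.array([q[0]/100,q[1]/100,q[2]]),best.fun/M.sum()
def box_of(c,xy,z,r):
    uv=proj(c,[[xy[0]+i*r,xy[1]+j*r,z] for i in(-1,1) for j in(-1,1)])
    lo=np.maximum(np.floor(uv.min(0)),0).astype(int);hi=np.minimum(np.ceil(uv.max(0)),[640,400]).astype(int); return (*lo,*hi)
def fmt(p): return f'x {p[0]*1000:.1f} y {p[1]*1000:.1f} yaw {np.degrees(p[2]):.1f}'
R0=dict(splat=.15,armpad=.115,rail=.085,disc=.055)
def measure(c,kind,off,xy,z0,z1,a=None,W=None,extra=None,r=None):
    W=cloud(c) if W is None else W
    b=box_of(c,xy,z1,r or R0[kind])
    mask=(W[:,:,2]>z0)
    # only near region
    mask&=(np.hypot(W[:,:,0]-xy[0],W[:,:,1]-xy[1])<(r or R0[kind]))
    return fit(c,mask,kind,off,(xy[0],xy[1],a),z0,z1,b,extra)
E
python3 - <<'E'
from h import *
for n in('top','scene'):
    c=cam(n);W=cloud(c)
    for k,xy in dict(splat=(.604,.003),armpad=(.6245,.28),rail=(.64,-.287),disc=(.406,.235)).items():
        p,e=measure(c,k,.008,xy,.0135,.027,W=W); print(n,'blank',k,fmt(p),round(e,3))
    S=(.407,-.235)
    p,e=measure(c,'disc',0,S,.0525,.06,W=W);print(n,'disc',fmt(p),round(e,3))
    b=box_of(c,S,.06,.1);ex=sil(c,'disc',0,p,.0525,.06,b)
    p,e=measure(c,'rail',0,S,.0375,.045,W=W,extra=ex,r=.1);print(n,'rail',fmt(p),round(e,3))
    p,e=measure(c,'armpad',0,S,.0225,.03,W=W,r=.13);print(n,'armpad',fmt(p),round(e,3))
    p,e=measure(c,'splat',0,S,.0075,.015,W=W,r=.13);print(n,'splat',fmt(p),round(e,3))
    if n=='top':
        for u,v in((105,260),(60,260),(25,250),(125,225),(110,90)): print(u,v,W[v,u].round(3))
E
```

```text
top blank splat x 606.1 y 4.0 yaw 103.9 0.126
top blank armpad x 627.2 y 283.4 yaw 98.6 0.028
top blank rail x 641.3 y -287.2 yaw 106.2 0.038
top blank disc x 408.2 y 239.2 yaw 0.4 0.037
top disc x 408.9 y -225.9 yaw 10.6 0.054Traceback (most recent call last):
  File "<stdin>", line 9, in <module>
  File "h.py", line 65, in measure
    return fit(c,mask,kind,off,(xy[0],xy[1],a),z0,z1,b,extra)
  File "h.py", line 51, in fit
    r=minimize(cost,q0,method='Nelder-Mead',options=dict(initial_simplex=[q0,q0+[1,0,0],q0+[0,1,0],q0+[0,0,.25]],xatol=1e-3,fatol=.05,maxiter=400))
    res = _minimize_neldermead(fun, x0, args, callback, bounds=bounds,
                               **options)
    fsim[k] = func(sim[k])
              ~~~~^^^^^^^^
    fx = function(np.copy(x), *(wrapper_args + args))
  File "h.py", line 45, in cost
    if extra is not None: s=np.maximum(s,extra)
                            ~~~~~~~~~~^^^^^^^^^
ValueError: operands could not be broadcast together with shapes (79,82) (80,82)
```

```bash
python3 - <<'E'
from h import *
for n in('top','scene'):
    c=cam(n);W=cloud(c)
    for k,xy,r in (('splat',(.604,.003),.122),('armpad',(.6245,.28),.115),('rail',(.64,-.287),.085),('disc',(.406,.235),.055)):
        p,e=measure(c,k,.008,xy,.0135,.027,W=W,r=r); print(n,'blank',k,fmt(p),round(e,3))
    S=(.407,-.235)
    p,e=measure(c,'disc',0,S,.0525,.06,W=W);print(n,'disc',fmt(p),round(e,3))
    b=box_of(c,S,.045,.1);ex=sil(c,'disc',0,p,.0525,.06,b)
    p,e=measure(c,'rail',0,S,.0375,.045,W=W,extra=ex,r=.1);print(n,'rail',fmt(p),round(e,3))
    p,e=measure(c,'armpad',0,S,.0225,.03,W=W,r=.13);print(n,'armpad',fmt(p),round(e,3))
    p,e=measure(c,'splat',0,S,.0075,.015,W=W,r=.13);print(n,'splat',fmt(p),round(e,3))
    if n=='top':
        for u,v in((105,260),(60,260),(25,250),(125,225),(110,90)): print(u,v,W[v,u].round(3))
E
```

```text
top blank splat x 606.0 y 4.0 yaw 103.8 0.059
top blank armpad x 627.1 y 283.3 yaw 98.5 0.028
top blank rail x 641.2 y -287.3 yaw 106.8 0.043
top blank disc x 408.2 y 239.4 yaw -3.4 0.045
top disc x 408.9 y -225.9 yaw 5.0 0.059
top rail x 410.2 y -225.6 yaw 81.4 0.056
top armpad x 413.1 y -229.0 yaw 82.9 0.04
top splat x 413.5 y -229.8 yaw 85.1 0.218
105 260 [0.304 0.547 0.113]
60 260 [0.307 0.604 0.192]
25 250 [0.329 0.695 0.168]
125 225 [0.385 0.503 0.117]
110 90 [0.711 0.547 0.131]
scene blank splat x 609.1 y 3.8 yaw 104.0 0.074
scene blank armpad x 629.5 y 282.8 yaw 98.9 0.027
scene blank rail x 644.6 y -287.6 yaw 105.5 0.051
scene blank disc x 410.7 y 238.2 yaw -4.6 0.042
scene disc x 412.3 y -226.2 yaw 3.3 0.08
scene rail x 413.6 y -226.0 yaw 81.7 0.069
scene armpad x 415.8 y -228.8 yaw 83.2 0.059
scene splat x 416.3 y -230.7 yaw 84.9 0.241
```

```bash
cat >> h.py <<'E'
from scipy.spatial.transform import Rotation as Rot
import sys
def pose():
    s=get_state(); R=Rot.from_rotvec(s['orientation']).as_matrix(); return s,R,np.degrees(np.arctan2(R[1,0],R[0,0]))
def plan(goal,yaw=None,step=36):
    """translation first (tool axes now) then turn"""
    s,R,y=pose(); d=R.T@(np.array(goal)-s['tool_pos'])*1000
    print('tcp',s['tool_pos'].round(4),'yaw',round(y,2),'tilt',np.degrees(np.arccos(-R[2,2])).round(2),'w',round(s['width'],4),'t',round(s['clock'],2),'F',s['wrist_force'].round(1))
    n=int(np.ceil(np.linalg.norm(d)/step)); print(' shift total',d.round(1),'rows',n,'each',(d/max(n,1)).round(1))
    if yaw is not None:
        t=(y-yaw+90)%180-90; print(' turn',round(t,1),'rows',int(np.ceil(abs(t)/7)))
E
python3 - <<'E'
from h import *
c=cam('wrist');R=c['view'][:3,:3];o=-R.T@c['view'][:3,3];s,T,y=pose()
print('cam in tool',(T.T@(o-s['tool_pos'])*1000).round(1),'axis in tool',(T.T@R[2]).round(3))
plan((.48,.30,.26),-8.5)
E
```

```text
cam in tool [ 1.000e-01 -8.420e+01 -1.423e+02] axis in tool [-0.     0.326  0.945]
tcp [0.2369 0.5784 0.2313] yaw 67.73 tilt 0.0 w 0.0853 t 0.45 F [ 0.7 -0.4  0.2]
 shift total [-165.5  330.5  -28.7] rows 11 each [-15.   30.   -2.6]
 turn 76.2 rows 11
```

Emit:
send_rows --pt "0 0 -30" --pt "-15 30 0" --pt "-15 30 0" --pt "-15 30 0" --pt "-15 30 0" --pt "-15 30 0" --pt "-15 30 0" --pt "-15 30 0" --pt "-15 30 0" --pt "-15 30 0" --turn '[0,0,0,0,0,0,0,0,0,0]' --grip '[0,0,0,0,0,0,0,0,0,0]'

```text
clock: 1.28
tool_pos: [0.4364, 0.3497, 0.2615]
orientation: [-2.609, -1.751, -0.001]
wrist_force: [0.6, -0.1, 0.3]
width: 0.0854
```

```bash
python3 - <<'E'
from h import *
plan((.55,0,.26),-8.5)
E
```

```text
tcp [0.4364 0.3497 0.2615] yaw 67.73 tilt 0.02 w 0.0854 t 1.28 F [ 0.6 -0.1  0.3]
 shift total [-280.6  237.6    1.5] rows 11 each [-25.5  21.6   0.1]
 turn 76.2 rows 11
```

Emit:
send_rows --pt "-26 22 0" --pt "-26 22 0" --pt "-26 22 0" --pt "-26 22 0" --pt "-26 22 0" --pt "-26 22 0" --pt "-26 22 0" --pt "-26 22 0" --pt "-26 22 0" --pt "-26 22 0" --turn '[0,0,0,0,0,0,0,0,0,0]' --grip '[0,0,0,0,0,0,0,0,0,0]'

```text
clock: 2.12
tool_pos: [0.5409, 0.0254, 0.2615]
orientation: [2.609, 1.75, 0.001]
wrist_force: [0.0, 0.6, 0.2]
width: 0.0852
```

Emit:
send_rows --pt "0 0 0" --pt "0 0 0" --pt "0 0 0" --pt "0 0 0" --pt "0 0 0" --pt "0 0 0" --pt "0 0 0" --pt "0 0 0" --pt "0 0 0" --pt "0 0 0" --turn '[7,7,7,7,7,7,7,7,7,7]' --grip '[110,110,110,110,110,110,110,110,110,110]'

```text
clock: 2.95
tool_pos: [0.5406, 0.0271, 0.2613]
orientation: [-3.141, 0.072, -0.0]
wrist_force: [0.5, -0.2, 0.7]
width: 0.0483
```

```bash
python3 - <<'E'
from h import *
# camera ~84mm behind along tool -y; look at stack: camera axis offset
plan((.43,-.22,.25),-8.5)
c=cam('wrist');W=cloud(c);s,R,y=pose()
T=(W-s['tool_pos'])@R
m=np.isfinite(T[...,0])&(np.abs(T[...,1])<.02)&(np.abs(T[...,0])<.06)&(T[...,2]<.03)&(T[...,2]>-.06)
print(m.sum());
for sg in(-1,1):
    k=m&(T[...,0]*sg>0);print(sg,k.sum(),np.percentile(T[...,2][k],[50,95,99,100]).round(4),'inner x',np.percentile(np.abs(T[...,0][k]),[0,2,50]).round(4))
cv2.imwrite('pics/d.png',c['frame'][:,:,::-1])
E
```

```text
tcp [0.5406 0.0271 0.2613] yaw -2.63 tilt 0.01 w 0.0483 t 2.95 F [ 0.5 -0.2  0.7]
 shift total [-99.2 251.9  11.3] rows 8 each [-12.4  31.5   1.4]
 turn 5.9 rows 1
14891
-1 7448 [-0.0529 -0.014  -0.0068 -0.0021] inner x [0.022  0.0242 0.0372]
1 7443 [-0.0529 -0.0141 -0.0066 -0.0024] inner x [0.0217 0.024  0.0371]
```

Emit:
send_rows --pt "-15 30 2" --pt "-15 30 2" --pt "-15 30 2" --pt "-15 30 2" --pt "-15 30 2" --pt "-15 30 0" --pt "-15 30 0" --pt "-15 20 0" --pt "0 0 0" --pt "0 0 0" --turn '[0,0,0,0,0,0,0,0,6,0]' --grip '[60,60,60,60,60,60,60,60,60,60]'

```text
clock: 3.83
tool_pos: [0.4109, -0.199, 0.2514]
orientation: [3.133, -0.234, 0.001]
wrist_force: [-0.8, -0.5, 0.1]
width: 0.0653
```

```bash
python3 - <<'E'
from h import *
plan((.41,-.226,.15),-8.5)
c=cam('wrist');W=cloud(c);s,R,y=pose()
cv2.imwrite('pics/e.png',c['frame'][:,:,::-1])
S=(.412,-.226)
p,e=measure(c,'disc',0,S,.0525,.06,W=W);print('disc',fmt(p),round(e,3))
b=box_of(c,S,.045,.1);ex=sil(c,'disc',0,p,.0525,.06,b)
p,e=measure(c,'rail',0,S,.0375,.045,W=W,extra=ex,r=.1);print('rail',fmt(p),round(e,3))
p,e=measure(c,'armpad',0,S,.0225,.03,W=W,r=.11);print('armpad',fmt(p),round(e,3))
E
```

```text
tcp [ 0.4109 -0.199   0.2514] yaw -8.53 tilt 0.02 w 0.0653 t 3.83 F [-0.8 -0.5  0.1]
 shift total [  3.1  26.9 101.4] rows 3 each [ 1.   9.  33.8]
 turn -0.0 rows 1
disc x 408.4 y -227.3 yaw 6.9 0.03
rail x 409.8 y -227.1 yaw 81.7 0.308
armpad x 412.4 y -230.7 yaw 83.1 0.21
```

View pics/e.png

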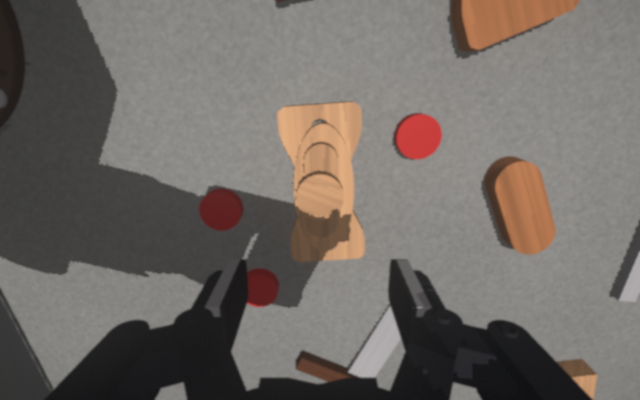

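Emit:
send_rows --pt "2 28 30" --pt "0 0 35" --pt "0 0 35" --pt "0 0 35" --pt "0 0 35" --pt "0 0 20" --pt "0 0 17" --pt "0 0 0" --turn '[0,0,0,0,0,0,0,0]' --grip '[60,60,60,60,60,60,60,60]'

```text
clock: 4.55
tool_pos: [0.4091, -0.2246, 0.0416]
orientation: [-3.131, 0.218, 0.006]
wrist_force: [-0.3, 0.2, 0.2]
width: 0.0653
```

```bash
python3 - <<'E'
from h import *
plan((.4084,-.2273,.0445),-8.5)
c=cam('wrist')
cv2.imwrite('pics/f.png',c['frame'][:,:,::-1])
E
```

```text
tcp [ 0.4091 -0.2246  0.0416] yaw -7.97 tilt 0.27 w 0.0653 t 4.55 F [-0.3  0.2  0.2]
 shift total [-0.3  2.8 -2.9] rows 1 each [-0.3  2.8 -2.9]
 turn 0.5 rows 1
```

View pics/f.png

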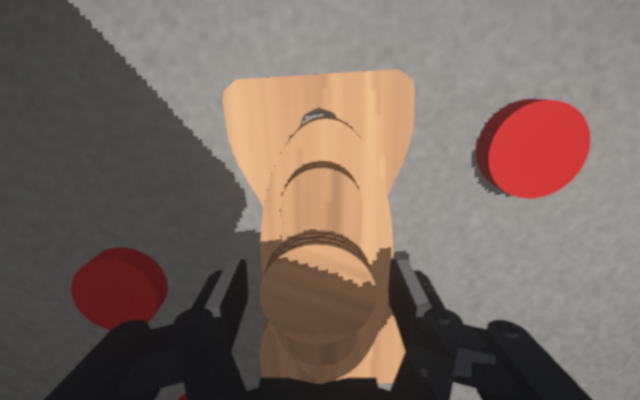

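```bash
python3 - <<'E'
from h import *
plan((.4084,-.2273,.0445),-8.5)
E
```

```text
tcp [ 0.4095 -0.225   0.0432] yaw -8.02 tilt 0.17 w 0.0654 t 4.6 F [ 0.3 -0.2  1.2]
 shift total [-0.8  2.4 -1.3] rows 1 each [-0.8  2.4 -1.3]
 turn 0.5 rows 1
```

Emit:
send_rows --pt "0 2 -1" --pt "0 0 0" --pt "0 0 0" --pt "0 0 0" --pt "0 0 0" --pt "0 0 0" --pt "0 0 0" --turn '[0,0,0,0,0,0,0]' --grip '[60,60,255,255,255,255,255]' --squeeze 30

```text
clock: 5.18
tool_pos: [0.4097, -0.2282, 0.0466]
orientation: [3.132, -0.226, 0.003]
wrist_force: [-0.6, 1.7, 9.7]
width: 0.0489
```

```bash
python3 - <<'E'
from h import *
plan((.4084,-.2273,.0445),-8.5)
c=cam('wrist')
cv2.imwrite('pics/g.png',c['frame'][:,:,::-1])
E
```

```text
tcp [ 0.4097 -0.2282  0.0466] yaw -8.25 tilt 0.14 w 0.0489 t 5.18 F [-0.6  1.7  9.7]
 shift total [-1.5 -0.7  2.1] rows 1 each [-1.5 -0.7  2.1]
 turn 0.3 rows 1
```

View pics/g.png

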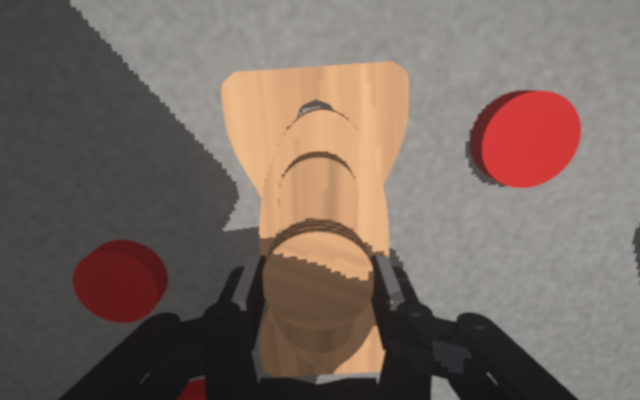

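Emit:
send_rows --pt "0 0 -5" --pt "0 0 -10" --pt "0 0 -20" --pt "0 0 -35" --pt "0 0 -35" --pt "0 0 -30" --pt "0 0 0" --turn '[0,0,0,0,0,0,0]' --grip '[255,255,255,255,255,255,255]'

```text
clock: 5.82
tool_pos: [0.4107, -0.2289, 0.1859]
orientation: [3.129, -0.226, 0.012]
wrist_force: [0.3, -0.5, 0.2]
width: 0.0489
```

```bash
python3 - <<'E'
from h import *
plan((.55,-.05,.18))
c=cam('wrist')
cv2.imwrite('pics/i.png',c['frame'][:,:,::-1])
W=cloud(c);s,R,y=pose();T=(W-s['tool_pos'])@R
for u,v in((320,290),(320,270),(320,310),(300,290),(340,290)): print(u,v,(T[v,u]*1000).round(1),W[v,u].round(4))
E
```

```text
tcp [ 0.4107 -0.2289  0.1859] yaw -8.25 tilt 0.52 w 0.0489 t 5.82 F [ 0.3 -0.5  0.2]
 shift total [ 112.2 -197.1    6. ] rows 7 each [ 16.  -28.2   0.9]
320 290 [  1.8   3.3 -15.4] [ 0.4112 -0.2319  0.1989]
320 270 [  1.8  -6.3 -14.6] [ 0.4126 -0.2224  0.198 ]
320 310 [  1.8  13.3 -16.3] [ 0.4098 -0.2418  0.1998]
300 290 [ -7.1   3.3 -15.4] [ 0.4024 -0.2307  0.1988]
340 290 [ 10.7   3.2 -15.6] [ 0.42   -0.2331  0.1991]
```

View pics/i.png

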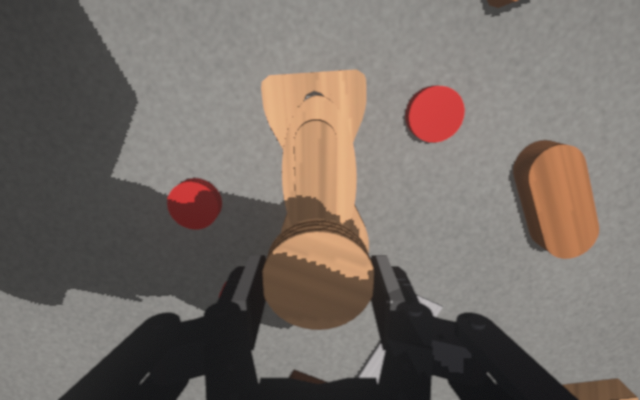

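```bash
python3 - <<'E'
from h import *
c=cam('wrist');W=cloud(c);s,R,y=pose();T=(W-s['tool_pos'])@R*1000
for u in(300,310,319,328,338):
    print(u,[(v,*T[v,u].round(1)) for v in list(range(212,236,3))+[*range(322,336,3)]])
E
```

```text
300 [(212, np.float64(-14.6), np.float64(24.6), np.float64(135.9)), (215, np.float64(-14.7), np.float64(27.8), np.float64(136.7)), (218, np.float64(-14.8), np.float64(30.8), np.float64(137.0)), (221, np.float64(-7.3), np.float64(-24.2), np.float64(-1.1)), (224, np.float64(-7.2), np.float64(-24.1), np.float64(-4.3)), (227, np.float64(-7.1), np.float64(-23.9), np.float64(-7.1)), (230, np.float64(-6.9), np.float64(-24.0), np.float64(-10.5)), (233, np.float64(-6.8), np.float64(-23.8), np.float64(-13.1)), (322, np.float64(-7.5), np.float64(20.6), np.float64(-14.7)), (325, np.float64(-7.5), np.float64(22.7), np.float64(-14.1)), (328, np.float64(-19.6), np.float64(188.6), np.float64(182.3)), (331, np.float64(-19.7), np.float64(193.9), np.float64(183.4)), (334, np.float64(-19.7), np.float64(197.3), np.float64(182.4))]
310 [(212, np.float64(-5.8), np.float64(25.1), np.float64(137.1)), (215, np.float64(-5.8), np.float64(28.2), np.float64(137.6)), (218, np.float64(-5.8), np.float64(31.0), np.float64(137.4)), (221, np.float64(-2.7), np.float64(-25.2), np.float64(-3.5)), (224, np.float64(-2.6), n
[... 2257 characters left out ...]
.float64(151.9)), (218, np.float64(20.2), np.float64(37.0), np.float64(152.1)), (221, np.float64(20.3), np.float64(40.1), np.float64(152.2)), (224, np.float64(10.0), np.float64(-23.3), np.float64(-2.4)), (227, np.float64(9.7), np.float64(-23.5), np.float64(-6.2)), (230, np.float64(9.6), np.float64(-22.9), np.float64(-8.1)), (233, np.float64(9.4), np.float64(-23.5), np.float64(-12.6)), (322, np.float64(10.1), np.float64(20.4), np.float64(-14.9)), (325, np.float64(10.1), np.float64(22.3), np.float64(-14.7)), (328, np.float64(25.0), np.float64(188.8), np.float64(182.4)), (331, np.float64(25.1), np.float64(193.3), np.float64(182.7)), (334, np.float64(25.2), np.float64(197.7), np.float64(182.7))]
```

```bash
python3 - <<'E'
from h import *
plan((.52,-.02,.19))
s,R,y=pose(); print((R.T@(np.array([.42,.175,.19])-np.array([.52,-.02,.19]))*1000).round(1))
E
```

```text
tcp [ 0.4094 -0.228   0.1816] yaw -8.26 tilt 0.19 w 0.0485 t 5.92 F [-0.5 -0.2 -1.6]
 shift total [  79.6 -221.7   -8.5] rows 7 each [ 11.4 -31.7  -1.2]
[-127.  -178.6   -0.6]
```

Emit:
send_rows --pt "11 -31 -2" --pt "11 -32 -1" --pt "11 -32 -1" --pt "11 -32 -1" --pt "11 -32 -1" --pt "12 -31 -1" --pt "12 -31 -1" --turn '[0,0,0,0,0,0,0]' --grip '[255,255,255,255,255,255,255]'

```text
clock: 6.5
tool_pos: [0.5191, -0.0188, 0.187]
orientation: [-3.133, 0.226, 0.004]
wrist_force: [0.8, -1.0, -0.5]
width: 0.0485
```

Emit:
send_rows --pt "-21 -30 0" --pt "-21 -30 0" --pt "-21 -30 0" --pt "-21 -30 0" --pt "-21 -30 0" --pt "-21 -29 0" --pt "0 0 0" --pt "0 0 0" --turn '[0,0,0,0,0,0,0,0]' --grip '[255,255,255,255,255,255,255,255]'

```text
clock: 7.17
tool_pos: [0.419, 0.1758, 0.1873]
orientation: [3.133, -0.221, -0.003]
wrist_force: [-0.0, -0.5, -0.3]
width: 0.0484
```

```bash
python3 - <<'E'
from h import *
c=cam('wrist');W=cloud(c)
p,e=measure(c,'disc',.008,(.41,.237),.0135,.027,W=W,r=.05);print(fmt(p),e)
plan((p[0],p[1],.06))
cv2.imwrite('pics/j.png',c['frame'][:,:,::-1])
E
```

```text
x 407.6 y 237.5 yaw 11.2 0.019662921348314606
tcp [0.4198 0.175  0.1875] yaw -8.17 tilt 0.09 w 0.0487 t 7.22 F [-0.4  0.1 -1.2]
 shift total [-20.8 -60.2 127.4] rows 4 each [ -5.2 -15.1  31.9]
```

View pics/j.png

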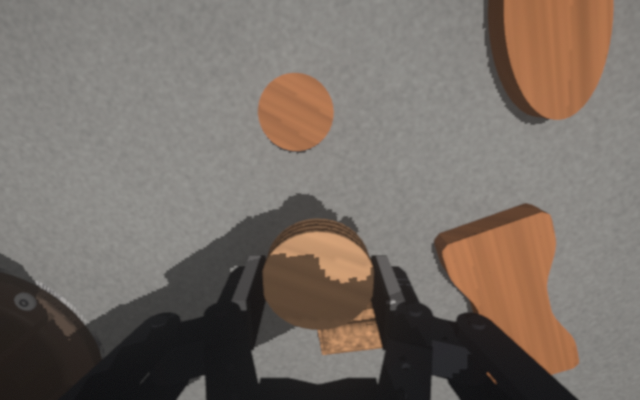

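Emit:
send_rows --pt "-7 -20 10" --pt "-7 -20 20" --pt "-6 -20 30" --pt "0 0 30" --pt "0 0 30" --pt "0 0 15" --pt "0 0 8" --pt "0 0 0" --pt "0 0 0" --turn '[0,0,0,0,0,0,0,0,0]' --grip '[255,255,255,255,255,255,255,255,255]'

```text
clock: 7.97
tool_pos: [0.4096, 0.2363, 0.0453]
orientation: [3.133, -0.229, -0.001]
wrist_force: [-0.1, 0.6, -0.4]
width: 0.0486
```

```bash
python3 - <<'E'
from h import *
plan((.408,.2373,.0285))
c=cam('wrist')
cv2.imwrite('pics/k.png',c['frame'][:,:,::-1])
E
```

```text
tcp [0.4096 0.2363 0.0453] yaw -8.34 tilt 0.03 w 0.0486 t 7.97 F [-0.1  0.6 -0.4]
 shift total [-1.8 -0.7 16.8] rows 1 each [-1.8 -0.7 16.8]
```

View pics/k.png

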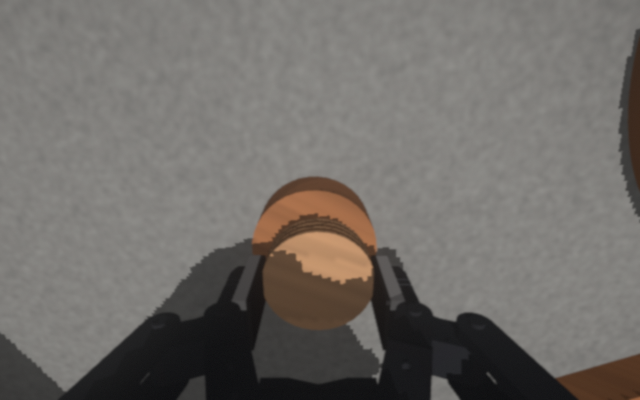

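Emit:
send_rows --pt "-2 -1 10" --pt "0 0 5" --pt "0 0 0" --pt "0 0 0" --turn '[0,0,0,0]' --grip '[255,255,255,255]'

```text
clock: 8.35
tool_pos: [0.4076, 0.2382, 0.0308]
orientation: [-3.133, 0.227, -0.001]
wrist_force: [-0.0, -0.4, 0.0]
width: 0.0485
```

```bash
python3 - <<'E'
from h import *
plan((.408,.2373,.0285))
c=cam('wrist')
W=cloud(c);print([(v,W[v,318].round(4)) for v in range(150,250,6)])
cv2.imwrite('pics/l.png',c['frame'][:,:,::-1])
E
```

```text
tcp [0.4076 0.2382 0.0308] yaw -8.28 tilt 0.03 w 0.0485 t 8.35 F [-0.  -0.4  0. ]
 shift total [0.6 0.8 2.3] rows 1 each [0.6 0.8 2.3]
[(150, array([4.152e-01, 2.892e-01, 4.000e-04])), (156, array([ 0.4147,  0.2857, -0.0016])), (162, array([ 4.143e-01,  2.829e-01, -2.000e-04])), (168, array([4.138e-01, 2.798e-01, 2.000e-04])), (174, array([ 0.4133,  0.2763, -0.0008])), (180, array([ 0.4128,  0.2731, -0.0007])), (186, array([ 4.124e-01,  2.699e-01, -4.000e-04])), (192, array([0.4124, 0.2699, 0.0102])), (198, array([0.4124, 0.2701, 0.0201])), (204, array([0.4123, 0.2698, 0.0276])), (210, array([0.4119, 0.2664, 0.0265])), (216, array([0.4115, 0.2643, 0.0286])), (222, array([0.4114, 0.2632, 0.0329])), (228, array([0.4114, 0.2634, 0.04  ])), (234, array([0.4113, 0.2624, 0.044 ])), (240, array([0.4109, 0.2598, 0.0442])), (246, array([0.4105, 0.2573, 0.0447]))]
```

View pics/l.png

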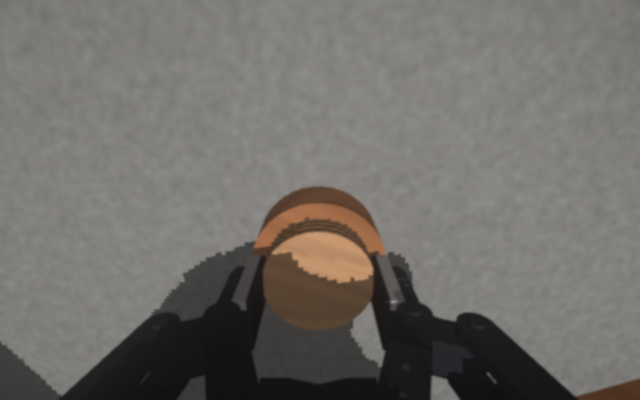

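Emit:
send_rows --pt "0 1 2" --pt "0 0 1" --pt "0 0 0" --pt "0 0 0" --pt "0 0 0" --pt "0 0 0" --turn '[0,0,0,0,0,0]' --grip '[255,255,255,90,80,70]'

```text
clock: 8.9
tool_pos: [0.4072, 0.2372, 0.0274]
orientation: [-3.133, 0.227, -0.0]
wrist_force: [0.1, 0.5, -0.2]
width: 0.0619
```

Emit:
send_rows --pt "0 0 0" --pt "0 0 -5" --pt "0 0 -20" --pt "0 0 -30" --pt "0 0 -35" --pt "0 0 -35" --pt "0 0 -20" --pt "0 0 0" --turn '[0,0,0,0,0,0,0,0]' --grip '[60,60,60,60,60,60,60,60]'

```text
clock: 9.57
tool_pos: [0.4084, 0.2378, 0.1765]
orientation: [-3.13, 0.226, -0.01]
wrist_force: [-0.7, 0.7, 0.5]
width: 0.0653
```

```bash
python3 - <<'E'
from h import *
plan((.52,0,.19))
c=cam('wrist')
cv2.imwrite('pics/m.png',c['frame'][:,:,::-1])
c=cam('wrist');W=cloud(c)
p,e=measure(c,'disc',.008,(.408,.237),.0135,.027,W=W,r=.05);print('blank',fmt(p),round(e,3))
p,e=measure(c,'disc',0,(.408,.237),.0345,.042,W=W,r=.05);print('disc',fmt(p),round(e,3))
E
```

```text
tcp [0.4084 0.2378 0.1765] yaw -8.27 tilt 0.4 w 0.0653 t 9.57 F [-0.7  0.7  0.5]
 shift total [144.7 219.3 -13.5] rows 8 each [18.1 27.4 -1.7]
blank x 407.4 y 237.7 yaw 8.9 0.019
disc x 407.5 y 238.0 yaw 2.3 0.025
```

View pics/m.png

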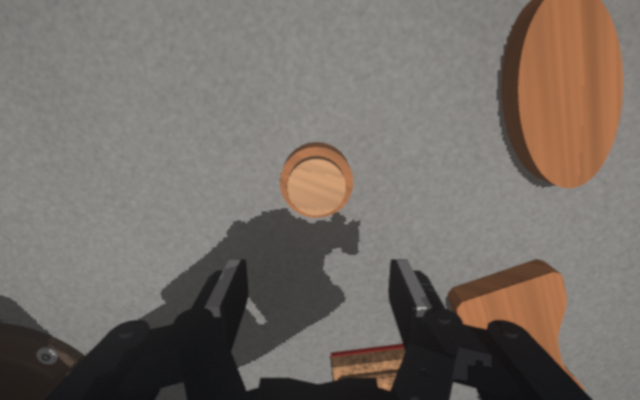

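```bash
python3 - <<'E'
from h import *
plan((.52,0,.20),-8.5)
s,R,y=pose(); print((R.T@(np.array([.411,-.21,.19])-np.array([.52,0,.19]))*1000).round(1))
E
```

```text
tcp [0.4071 0.2372 0.1729] yaw -8.27 tilt 0.1 w 0.0649 t 9.67 F [-0.   0.3 -0.8]
 shift total [145.9 218.5 -27.1] rows 8 each [18.2 27.3 -3.4]
 turn 0.2 rows 1
[-77.7 223.5  -0.3]
```

Emit:
send_rows --pt "18 27 -4" --pt "18 27 -4" --pt "18 27 -4" --pt "18 27 -3" --pt "18 27 -3" --pt "18 27 -3" --pt "19 28 -3" --pt "19 28 -3" --turn '[0,0,0,0,0,0,0,0]' --grip '[80,80,80,80,80,80,80,80]'

```text
clock: 10.33
tool_pos: [0.5201, -0.0011, 0.1979]
orientation: [-3.133, 0.227, 0.004]
wrist_force: [-0.3, 0.5, 0.5]
width: 0.0586
```

Emit:
send_rows --pt "-11 32 0" --pt "-11 32 0" --pt "-11 32 0" --pt "-11 32 0" --pt "-11 32 0" --pt "-11 32 0" --pt "-12 31 0" --pt "0 0 0" --pt "0 0 0" --turn '[0,0,0,0,0,0,0,0,0]' --grip '[95,95,95,95,95,95,95,95,95]'

```text
clock: 11.08
tool_pos: [0.4099, -0.2099, 0.198]
orientation: [-3.132, 0.232, 0.003]
wrist_force: [0.3, 1.1, -0.2]
width: 0.0537
```

```bash
python3 - <<'E'
from h import *
c=cam('wrist');W=cloud(c);f=c['frame']
cv2.imwrite('pics/n.png',f[:,:,::-1])
S=(.4095,-.227)
# exclude gripper pixels by row/height
W=W.copy();W[W[...,2]>.08]=np.nan
p,e=measure(c,'rail',0,S,.0375,.045,W=W,r=.07);print('rail',fmt(p),round(e,3))
plan((p[0],p[1],.03),np.degrees(p[2])-90)
p,e=measure(c,'armpad',0,S,.0225,.03,W=W,r=.1);print('armpad',fmt(p),round(e,3))
E
```

```text
rail x 409.8 y -227.1 yaw 81.9 0.022
tcp [ 0.4105 -0.209   0.1982] yaw -8.38 tilt 0.13 w 0.0537 t 11.13 F [-0.7  0.1 -0.2]
 shift total [  2.3  18.2 168.2] rows 5 each [ 0.5  3.6 33.6]
 turn -0.3 rows 1
armpad x 412.4 y -230.7 yaw 83.1 0.016
```

View pics/n.png

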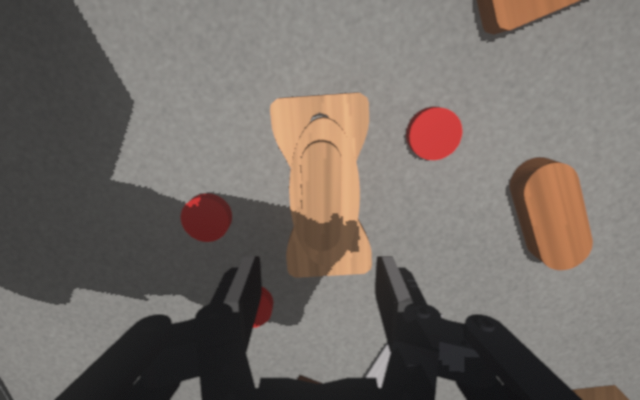

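Emit:
send_rows --pt "2 18 20" --pt "0 0 35" --pt "0 0 35" --pt "0 0 35" --pt "0 0 25" --pt "0 0 10" --pt "0 0 0" --pt "0 0 0" --pt "0 0 0" --turn '[0,0,0,0,0,0,0,0,0]' --grip '[95,95,95,95,95,95,95,95,95]'

```text
clock: 11.88
tool_pos: [0.4109, -0.2266, 0.0398]
orientation: [3.133, -0.225, 0.001]
wrist_force: [-0.2, -0.5, 0.5]
width: 0.0537
```

```bash
python3 - <<'E'
from h import *
plan((.4098,-.2271,.0325),-8.1)
c=cam('wrist')
cv2.imwrite('pics/o.png',c['frame'][:,:,::-1])
E
```

```text
tcp [ 0.4109 -0.2266  0.0398] yaw -8.21 tilt 0.03 w 0.0537 t 11.88 F [-0.2 -0.5  0.5]
 shift total [-1.   0.7  7.3] rows 1 each [-1.   0.7  7.3]
 turn -0.1 rows 1
```

View pics/o.png

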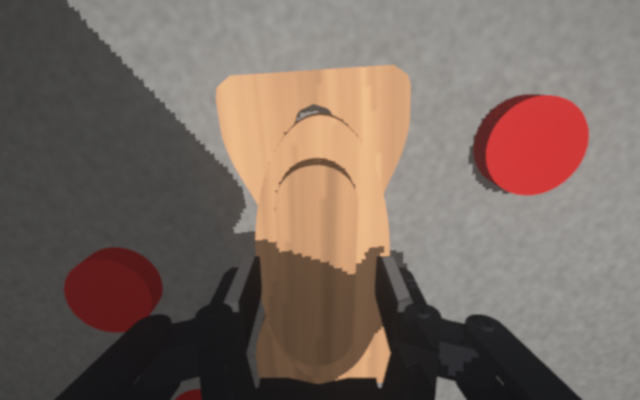

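Emit:
send_rows --pt "-1 0 4" --pt "0 0 3" --pt "0 0 0" --pt "0 0 0" --pt "0 0 0" --pt "0 0 0" --pt "0 0 0" --pt "0 0 0" --turn '[0,0,0,0,0,0,0,0]' --grip '[95,95,95,255,255,255,255,255]'

```text
clock: 12.6
tool_pos: [0.4094, -0.227, 0.0326]
orientation: [3.133, -0.227, 0.001]
wrist_force: [-0.3, 0.4, 5.7]
width: 0.035
```

```bash
python3 - <<'E'
from h import *
plan((.4098,-.2271,.0325),-8.1)
E
```

```text
tcp [ 0.4094 -0.227   0.0326] yaw -8.28 tilt 0.02 w 0.035 t 12.6 F [-0.3  0.4  5.7]
 shift total [0.4 0.1 0.1] rows 1 each [0.4 0.1 0.1]
 turn -0.2 rows 1
```

Emit:
send_rows --pt "0 0 -5" --pt "0 0 -15" --pt "0 0 -30" --pt "0 0 -35" --pt "0 0 -35" --pt "0 0 -35" --pt "0 0 -35" --pt "0 0 -20" --pt "0 0 0" --turn '[0,0,0,0,0,0,0,0,0]' --grip '[255,255,255,255,255,255,255,255,255]'

```text
clock: 13.35
tool_pos: [0.4103, -0.2276, 0.2466]
orientation: [3.13, -0.226, 0.01]
wrist_force: [0.0, -0.3, -0.2]
width: 0.0351
```

```bash
python3 - <<'E'
from h import *
c=cam('wrist');W=cloud(c);f=c['frame']
cv2.imwrite('pics/p.png',f[:,:,::-1])
plan((.665,-.366,.25),16.5)
p,e=measure(c,'rail',.008,(.642,-.288),.0135,.027,W=W,r=.08);print('rblank',fmt(p),round(e,3))
E
```

```text
tcp [ 0.4097 -0.2272  0.2443] yaw -8.27 tilt 0.25 w 0.0353 t 13.4 F [-1.1  0.1 -0.9]
 shift total [272.6 100.6  -4.5] rows 9 each [30.3 11.2 -0.5]
 turn -24.8 rows 4
rblank x 640.3 y -288.7 yaw 106.7 0.02
```

View pics/p.png

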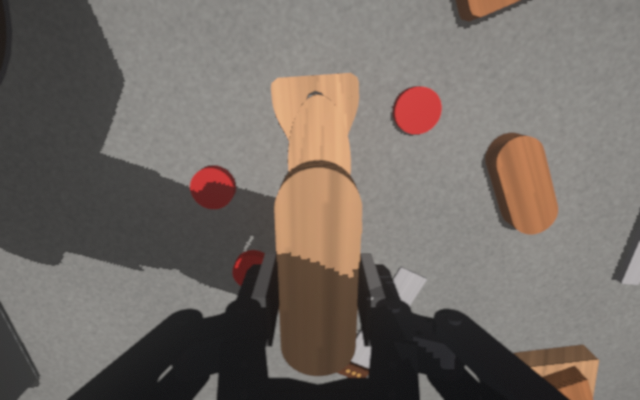

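Emit:
send_rows --pt "30 11 0" --pt "30 11 0" --pt "30 11 0" --pt "30 11 -1" --pt "30 11 -1" --pt "30 11 -1" --pt "30 11 -1" --pt "31 12 -1" --pt "32 12 0" --turn '[0,0,0,0,0,0,0,0,0]' --grip '[255,255,255,255,255,255,255,255,255]'

```text
clock: 14.15
tool_pos: [0.6659, -0.3666, 0.2454]
orientation: [-3.132, 0.227, 0.003]
wrist_force: [-0.6, -0.4, 0.2]
width: 0.0351
```

Emit:
send_rows --pt "0 0 0" --pt "0 0 0" --pt "0 0 0" --pt "0 0 0" --pt "0 0 0" --pt "0 0 0" --turn '[-6.5,-6.5,-6,-6,0,0]' --grip '[255,255,255,255,255,255]'

```text
clock: 14.65
tool_pos: [0.6647, -0.366, 0.2457]
orientation: [-3.107, -0.452, 0.002]
wrist_force: [0.2, -0.6, 0.2]
width: 0.0351
```

```bash
python3 - <<'E'
from h import *
c=cam('wrist');W=cloud(c);f=c['frame']
cv2.imwrite('pics/q.png',f[:,:,::-1])
p,e=measure(c,'rail',.008,(.642,-.288),.0135,.027,W=W,r=.08);print('rblank',fmt(p),round(e,3))
plan((p[0],p[1],.0325),np.degrees(p[2])-90)
T=(W-pose()[0]['tool_pos'])@pose()[1]*1000
print([(v,T[v,318].round(1)) for v in range(140,190,4)])
E
```

```text
rblank x 640.6 y -289.0 yaw -73.5 0.17
tcp [ 0.6648 -0.3661  0.246 ] yaw 16.51 tilt 0.1 w 0.0351 t 14.7 F [-0.6 -0.3 -0.6]
 shift total [ -1.1 -80.4 213.6] rows 7 each [ -0.2 -11.5  30.5]
 turn 0.0 rows 1
[(140, array([ 1.00e-01, -2.65e+01,  2.20e+02])), (144, array([ 1.000e-01, -2.230e+01,  2.199e+02])), (148, array([ 1.000e-01, -1.300e+01,  2.471e+02])), (152, array([ 1.000e-01, -8.300e+00,  2.473e+02])), (156, array([ 1.000e-01, -3.700e+00,  2.469e+02])), (160, array([  0.1, -52.7,   1.8])), (164, array([  0.1, -52.6,  -5.2])), (168, array([  0.1, -52.3, -11. ])), (172, array([  0.1, -50.9, -11.9])), (176, array([  0.1, -49.3, -12.1])), (180, array([  0.1, -47.7, -12. ])), (184, array([  0.1, -45.9, -11.6])), (188, array([  0.1, -44.5, -12.8]))]
```

View pics/q.png

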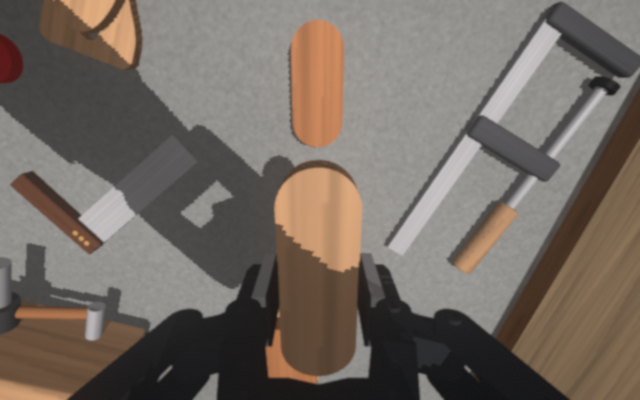

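Emit:
send_rows --pt "0 -27 10" --pt "-1 -27 20" --pt "0 -26 30" --pt "0 0 35" --pt "0 0 35" --pt "0 0 35" --pt "0 0 20" --pt "0 0 10" --pt "0 0 0" --pt "0 0 0" --turn '[0,0,0,0,0,0,0,0,0,0]' --grip '[255,255,255,255,255,255,255,255,255,255]'

```text
clock: 15.53
tool_pos: [0.6413, -0.29, 0.0528]
orientation: [3.108, 0.455, 0.001]
wrist_force: [0.4, 0.4, 0.0]
width: 0.0353
```

```bash
python3 - <<'E'
from h import *
c=cam('wrist');W=cloud(c);f=c['frame']
cv2.imwrite('pics/r.png',f[:,:,::-1])
plan((.6405,-.2889,.031),16.5)
T=(W-pose()[0]['tool_pos'])@pose()[1]*1000
print([(v,T[v,318].round(1)) for v in range(110,190,4)])
E
```

```text
tcp [ 0.6417 -0.2902  0.0537] yaw 16.67 tilt 0.11 w 0.0353 t 15.58 F [-0.5  0.6 -0.4]
 shift total [-0.8 -1.7 22.7] rows 1 each [-0.8 -1.7 22.7]
 turn 0.2 rows 1
[(110, array([ -0.1, -70.2,  53.1])), (114, array([ -0.1, -68. ,  53. ])), (118, array([ -0.1, -65.7,  54.9])), (122, array([ -0.1, -63.6,  53.7])), (126, array([ -0.1, -62.5,  44.2])), (130, array([ -0.1, -62.4,  28.4])), (134, array([ -0.1, -60.5,  28.1])), (138, array([ -0.1, -58.4,  28.4])), (142, array([ -0.1, -56.7,  27.1])), (146, array([ -0.1, -54.6,  27.2])), (150, array([ -0.1, -52.8,  26.4])), (154, array([ -0.1, -50.8,  26.1])), (158, array([ -0.1, -48.9,  25.6])), (162, array([ -0.1, -53. ,  -1.6])), (166, array([ -0.1, -53.1,  -9.5])), (170, array([ -0.1, -51.9, -11.2])), (174, array([ -0.1, -50.5, -12.2])), (178, array([ -0.1, -48.4, -10.3])), (182, array([ -0.1, -46.9, -10.8])), (186, array([ -0.1, -45.2, -10.9]))]
```

View pics/r.png

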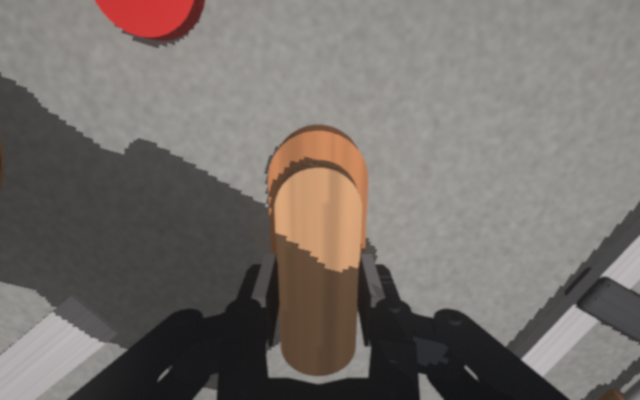

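Emit:
send_rows --pt "0 -1.5 10" --pt "0 0 8" --pt "0 0 4" --pt "0 0 0" --pt "0 0 0" --turn '[0,0,0,0,0]' --grip '[255,255,255,255,255]'

```text
clock: 16.0
tool_pos: [0.6406, -0.2883, 0.0301]
orientation: [-3.108, -0.457, 0.0]
wrist_force: [0.5, 0.4, -0.5]
width: 0.0352
```

```bash
python3 - <<'E'
from h import *
c=cam('wrist');W=cloud(c);f=c['frame']
plan((.6405,-.2889,.030),16.5)
T=(W-pose()[0]['tool_pos'])@pose()[1]*1000
print([(v,T[v,318].round(1)) for v in range(126,182,3)])
E
```

```text
tcp [ 0.6406 -0.2884  0.0303] yaw 16.72 tilt 0.0 w 0.035 t 16.05 F [-0.5 -0.6  0.6]
 shift total [-0.2  0.4  0.3] rows 1 each [-0.2  0.4  0.3]
 turn 0.2 rows 1
[(126, array([  0.1, -63.8,  30.4])), (129, array([  0.1, -62.2,  30.7])), (132, array([  0.1, -60.9,  29.2])), (135, array([  0.1, -60.2,  24.2])), (138, array([  0.1, -60.4,  13.5])), (141, array([  0.1, -60.3,   5.2])), (144, array([  0.1, -59.4,   3.3])), (147, array([  0.1, -58.2,   2.6])), (150, array([  0.1, -56.8,   2.9])), (153, array([  0.1, -55.3,   3.9])), (156, array([  0.1, -54.1,   3.3])), (159, array([  0.1, -52.8,   3.2])), (162, array([  0.1, -52.7,  -2. ])), (165, array([  0.1, -52.5,  -6.8])), (168, array([  0.1, -52.6, -12.1])), (171, array([  0.1, -51.2, -11.5])), (174, array([  0.1, -50. , -11.8])), (177, array([  0.1, -48.6, -11.3])), (180, array([  0.1, -47.7, -12.4]))]
```

Resting height with a gap of about 8 mm at the near end, so I'll release here.

Emit:
send_rows --pt "0 0 0" --pt "0 0 0" --pt "0 0 0" --pt "0 0 -5" --pt "0 0 -20" --pt "0 0 -35" --pt "0 0 -35" --pt "0 0 -35" --pt "0 0 -35" --pt "0 0 0" --turn '[0,0,0,0,0,0,0,0,0,0]' --grip '[120,110,100,95,90,80,60,40,20,20]'

```text
clock: 16.88
tool_pos: [0.6426, -0.2895, 0.2036]
orientation: [3.101, 0.456, 0.014]
wrist_force: [1.3, -0.1, 0.7]
width: 0.0789
```

```bash
python3 - <<'E'
from h import *
c=cam('wrist');W=cloud(c);f=c['frame']
cv2.imwrite('pics/s.png',f[:,:,::-1])
W=W.copy();W[W[...,2]>.08]=np.nan
p,e=measure(c,'rail',.008,(.6405,-.289),.0135,.027,a=np.radians(106.5),W=W,r=.08);print('rblank',fmt(p),round(e,3))
p,e=measure(c,'rail',0,(.6405,-.289),.0345,.042,a=np.radians(106.5),W=W,r=.08);print('rail',fmt(p),round(e,3))
plan((.411,-.215,.21),-6.9)
E
```

```text
rblank x 640.6 y -288.9 yaw 106.5 0.018
rail x 640.5 y -288.5 yaw 106.6 0.022
tcp [ 0.6417 -0.289   0.2001] yaw 16.73 tilt 0.43 w 0.0786 t 16.93 F [-0.4  0.4 -1. ]
 shift total [-199.6 -137.2  -11.7] rows 7 each [-28.5 -19.6  -1.7]
 turn 23.6 rows 4
```

View pics/s.png

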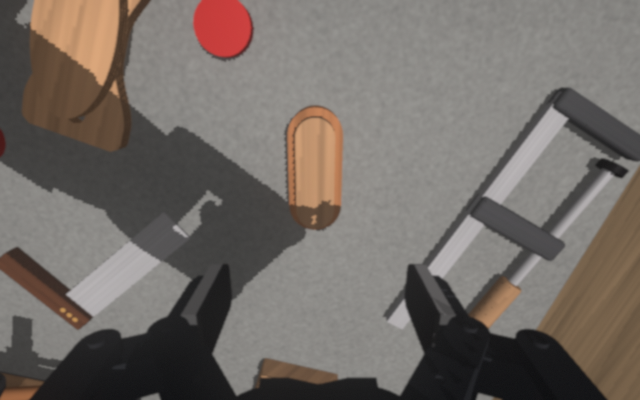

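Emit:
send_rows --pt "-28 -19 -2" --pt "-28 -19 -2" --pt "-28 -19 -2" --pt "-28 -20 -2" --pt "-29 -20 -2" --pt "-29 -20 -1" --pt "-30 -20 -1" --turn '[0,0,0,0,0,0,0]' --grip '[0,0,0,0,0,0,0]'

```text
clock: 17.52
tool_pos: [0.4077, -0.2138, 0.2066]
orientation: [-3.107, -0.457, 0.001]
wrist_force: [-0.4, -1.3, -0.1]
width: 0.0854
```

Emit:
send_rows --pt "0 0 0" --pt "0 0 0" --pt "0 0 0" --pt "0 0 0" --pt "0 0 0" --pt "0 0 0" --turn '[6,6,6,5.6,0,0]' --grip '[0,0,0,0,0,0]'

```text
clock: 18.02
tool_pos: [0.4094, -0.2146, 0.2068]
orientation: [-3.136, 0.184, 0.001]
wrist_force: [-0.1, -0.6, 0.7]
width: 0.0852
```

```bash
python3 - <<'E'
from h import *
c=cam('wrist');W=cloud(c);f=c['frame']
cv2.imwrite('pics/t.png',f[:,:,::-1])
S=(.4125,-.2305)
W=W.copy();W[W[...,2]>.08]=np.nan
p,e=measure(c,'armpad',0,S,.0225,.03,a=np.radians(83),W=W,r=.1);print('armpad',fmt(p),round(e,3))
plan((p[0],p[1],.03),np.degrees(p[2])-90)
p,e=measure(c,'splat',0,S,.0075,.015,a=np.radians(85),W=W,r=.115);print('splat',fmt(p),round(e,3))
E
```

```text
armpad x 412.4 y -230.7 yaw 83.2 0.016
tcp [ 0.4094 -0.2146  0.2069] yaw -6.68 tilt 0.05 w 0.0854 t 18.07 F [ 0.6 -0.3  0.4]
 shift total [  5.   15.8 176.9] rows 5 each [ 1.   3.2 35.4]
 turn 0.1 rows 1
splat x 412.8 y -231.6 yaw 85.6 0.158
```

View pics/t.png

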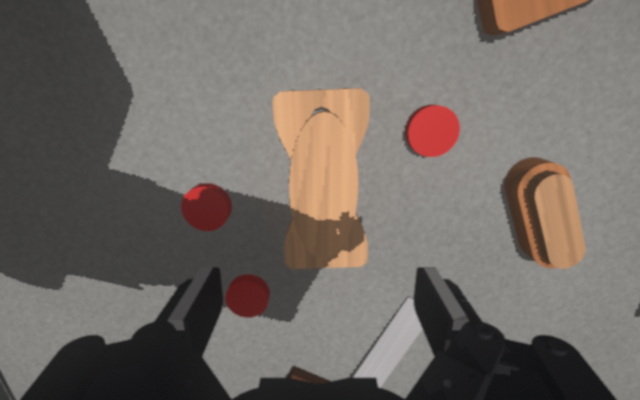

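Emit:
send_rows --pt "5 16 20" --pt "0 0 30" --pt "0 0 0" --pt "0 0 0" --pt "0 0 0" --turn '[0,0,0,0,0]' --grip '[52,52,52,52,52]'

```text
clock: 18.48
tool_pos: [0.4128, -0.2312, 0.1581]
orientation: [-3.136, 0.186, -0.0]
wrist_force: [-0.5, -0.1, 0.7]
width: 0.068
```

```bash
python3 - <<'E'
from h import *
c=cam('wrist');W=cloud(c);s,R,y=pose()
T=(W-s['tool_pos'])@R
m=np.isfinite(T[...,0])&(np.abs(T[...,1])<.02)&(np.abs(T[...,0])<.06)&(T[...,2]<.03)&(T[...,2]>-.06)
for sg in(-1,1):
    k=m&(T[...,0]*sg>0);print(sg,k.sum(),np.percentile(T[...,2][k],[50,95,99,100]).round(4),'inner x',np.percentile(np.abs(T[...,0][k]),[0,2,50]).round(4))
plan((.4124,-.2307,.03),-6.8)
E
```

```text
-1 5634 [-0.0465 -0.0148 -0.0093 -0.0061] inner x [0.0305 0.0338 0.0398]
1 5721 [-0.0471 -0.0148 -0.0092 -0.0059] inner x [0.0299 0.0335 0.0397]
tcp [ 0.413  -0.2313  0.1584] yaw -6.81 tilt 0.07 w 0.0681 t 18.53 F [-0.3  0.2 -0.4]
 shift total [ -0.8  -0.6 128.4] rows 4 each [-0.2 -0.1 32.1]
 turn -0.0 rows 1
```

Emit:
send_rows --pt "0 0 5" --pt "-0.5 0 20" --pt "0 0 35" --pt "0 0 35" --pt "0 0 25" --pt "0 0 15" --pt "0 0 5" --pt "0 0 0" --pt "0 0 0" --turn '[0,0,0,0,0,0,0,0,0]' --grip '[0,0,0,0,0,0,0,0,0]'

```text
clock: 19.28
tool_pos: [0.4126, -0.2314, 0.0181]
orientation: [3.136, -0.188, 0.001]
wrist_force: [0.3, 0.3, -0.2]
width: 0.0854
```

```bash
python3 - <<'E'
from h import *
plan((.4124,-.2307,.0115),-6.8)
c=cam('wrist')
cv2.imwrite('pics/u.png',c['frame'][:,:,::-1])
E
```

```text
tcp [ 0.4126 -0.2314  0.0181] yaw -6.86 tilt 0.05 w 0.0854 t 19.28 F [ 0.3  0.3 -0.2]
 shift total [-0.2 -0.6  6.6] rows 1 each [-0.2 -0.6  6.6]
 turn -0.1 rows 1
```

View pics/u.png

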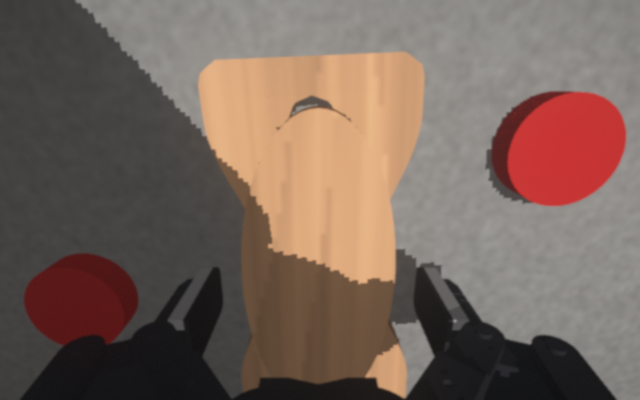

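Emit:
send_rows --pt "0 0 4" --pt "0 0 2.5" --pt "0 0 0" --pt "0 0 0" --pt "0 0 0" --pt "0 0 0" --pt "0 0 0" --pt "0 0 0" --turn '[0,0,0,0,0,0,0,0]' --grip '[0,0,0,40,60,255,255,255]'

```text
clock: 20.0
tool_pos: [0.4122, -0.2312, 0.0111]
orientation: [3.136, -0.188, 0.001]
wrist_force: [-1.3, 0.8, 5.1]
width: 0.067
```

```bash
python3 - <<'E'
from h import *
plan((.4124,-.2307,.0115),-6.8)
c=cam('wrist')
cv2.imwrite('pics/v.png',c['frame'][:,:,::-1])
E
```

```text
tcp [ 0.4122 -0.2312  0.0111] yaw -6.88 tilt 0.03 w 0.067 t 20.0 F [-1.3  0.8  5.1]
 shift total [ 0.1 -0.5 -0.4] rows 1 each [ 0.1 -0.5 -0.4]
 turn -0.1 rows 1
```

View pics/v.png

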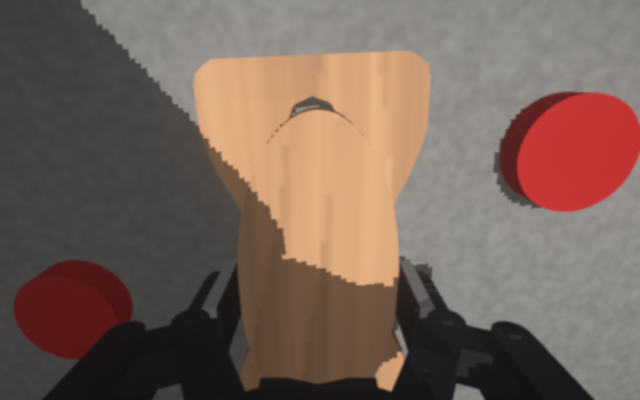

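Emit:
send_rows --pt "0 0 -4" --pt "0 0 -10" --pt "0 0 -25" --pt "0 0 -35" --pt "0 0 -35" --pt "0 0 -35" --pt "0 0 -35" --pt "0 0 -35" --pt "0 0 -20" --pt "0 0 0" --turn '[0,0,0,0,0,0,0,0,0,0]' --grip '[255,255,255,255,255,255,255,255,255,255]'

```text
clock: 20.88
tool_pos: [0.413, -0.2317, 0.2497]
orientation: [3.132, -0.188, 0.01]
wrist_force: [-0.9, 0.5, -0.7]
width: 0.067
```

```bash
python3 - <<'E'
from h import *
c=cam('wrist');W=cloud(c)
cv2.imwrite('pics/w.png',c['frame'][:,:,::-1])
s,R,y=pose();T=(W-s['tool_pos'])@R*1000
print([(v,T[v,318].round(1)) for v in range(96,124,3)])
plan((.50,0,.25),8.6)
print((R.T@(np.array([.001,.243,0]))*1000).round(1))
E
```

```text
[(96, array([  1.5, -69.5, 248.4])), (99, array([  1.5, -66.3, 248. ])), (102, array([  1.5, -63.1, 247.9])), (105, array([  1.5, -59.8, 248.4])), (108, array([  0.8, -75.1, -15.2])), (111, array([  0.7, -74.4, -20.6])), (114, array([  0.7, -73.4, -20.8])), (117, array([  0.8, -72.3, -19.8])), (120, array([  0.7, -71.3, -20. ])), (123, array([  0.7, -70.4, -21.6]))]
tcp [ 0.4124 -0.2313  0.2472] yaw -6.87 tilt 0.26 w 0.0673 t 20.93 F [-1.1 -0.7 -1.5]
 shift total [  59.3 -240.1   -3.1] rows 7 each [  8.5 -34.3  -0.4]
 turn -15.5 rows 3
[ -28.1 -241.4   -0.6]
```

View pics/w.png

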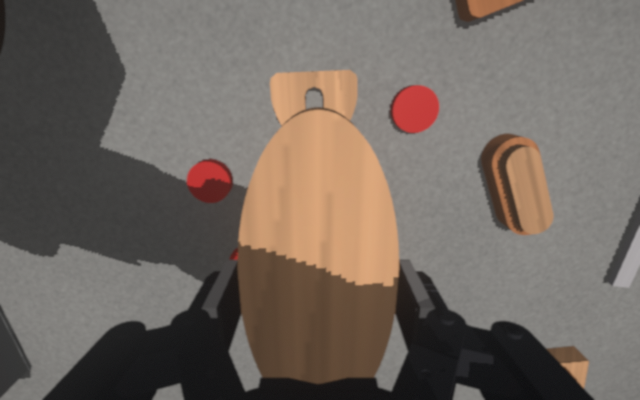

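Emit:
send_rows --pt "8 -34 0" --pt "8 -34 0" --pt "8 -34 0" --pt "9 -34 0" --pt "9 -34 -1" --pt "9 -35 -1" --pt "8 -35 -1" --turn '[0,0,0,0,0,0,0]' --grip '[255,255,255,255,255,255,255]'

```text
clock: 21.52
tool_pos: [0.4992, 0.0019, 0.2467]
orientation: [-3.136, 0.189, 0.003]
wrist_force: [1.0, -0.8, -0.2]
width: 0.0672
```

Emit:
send_rows --pt "-4 -34 0" --pt "-4 -34 0" --pt "-4 -34 0" --pt "-4 -34 0" --pt "-4 -35 0" --pt "-4 -35 0" --pt "-4 -35 0" --turn '[0,0,0,0,0,0,0]' --grip '[255,255,255,255,255,255,255]'

```text
clock: 22.1
tool_pos: [0.4995, 0.2442, 0.2465]
orientation: [3.135, -0.188, -0.004]
wrist_force: [1.1, -0.2, -0.8]
width: 0.067
```

Emit:
send_rows --pt "0 0 0" --pt "0 0 0" --pt "0 0 0" --pt "0 0 0" --pt "0 0 0" --turn '[-5,-5,-5.5,0,0]' --grip '[255,255,255,255,255]'

```text
clock: 22.52
tool_pos: [0.5001, 0.2425, 0.2468]
orientation: [3.133, 0.232, -0.003]
wrist_force: [-0.3, -1.0, -0.5]
width: 0.0676
```

```bash
python3 - <<'E'
from h import *
c=cam('wrist');W=cloud(c)
cv2.imwrite('pics/x.png',c['frame'][:,:,::-1])
p,e=measure(c,'armpad',.008,(.627,.282),.0135,.027,a=np.radians(98.6),W=W,r=.1);print('ablank',fmt(p),round(e,3))
plan((p[0],p[1],.08),np.degrees(p[2])-90)
E
```

```text
ablank x 626.5 y 282.0 yaw 98.6 0.017
tcp [0.5002 0.2424 0.2471] yaw 8.43 tilt 0.08 w 0.0671 t 22.57 F [ 0.5  0.9 -0.8]
 shift total [131.  -20.6 166.9] rows 6 each [21.8 -3.4 27.8]
 turn -0.2 rows 1
```

View pics/x.png

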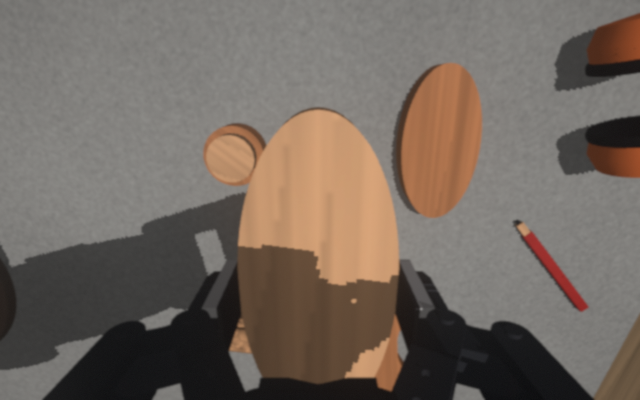

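Emit:
send_rows --pt "22 -3 0" --pt "22 -3 0" --pt "22 -3 10" --pt "22 -3 20" --pt "22 -4 30" --pt "21 -4 35" --pt "0 0 35" --pt "0 0 35" --pt "0 0 15" --pt "0 0 10" --turn '[0,0,0,0,0,0,0,0,0,0]' --grip '[255,255,255,255,255,255,255,255,255,255]'

```text
clock: 23.4
tool_pos: [0.6259, 0.2814, 0.0544]
orientation: [3.132, 0.232, -0.007]
wrist_force: [-0.3, -0.2, -1.2]
width: 0.0673
```

Emit:
send_rows --pt "0 0 0" --pt "0 0 0" --pt "0 0 0" --turn '[0,0,0]' --grip '[255,255,255]'

```text
clock: 23.65
tool_pos: [0.6278, 0.2823, 0.0595]
orientation: [-3.132, -0.235, -0.004]
wrist_force: [0.6, -0.3, -1.1]
width: 0.067
```

```bash
python3 - <<'E'
from h import *
c=cam('wrist');W=cloud(c)
cv2.imwrite('pics/y.png',c['frame'][:,:,::-1])
plan((.6265,.282,.0235),8.6)
T=(W-pose()[0]['tool_pos'])@pose()[1]*1000
print([(v,T[v,318].round(1)) for v in range(50,130,4)])
E
```

```text
tcp [0.6278 0.2823 0.0596] yaw 8.59 tilt 0.16 w 0.0672 t 23.7 F [0.7 0.5 0.1]
 shift total [-1.4  0.1 36.1] rows 2 each [-0.7  0.1 18.1]
 turn -0.0 rows 1
[(50, array([   0.2, -100.9,   58.4])), (54, array([  0.2, -99.1,  60.3])), (58, array([  0.2, -97.1,  60.4])), (62, array([  0.2, -95.1,  61.3])), (66, array([  0.2, -92.9,  59.4])), (70, array([  0.2, -90.9,  60.4])), (74, array([  0.2, -88.8,  60.5])), (78, array([  0.2, -86.6,  59.5])), (82, array([  0.2, -84.5,  59.3])), (86, array([  0.2, -82.5,  49.9])), (90, array([  0.2, -80.8,  32.3])), (94, array([  0.2, -78.9,  32.9])), (98, array([  0.2, -77. ,  32.8])), (102, array([  0.2, -75.1,  33.4])), (106, array([  0.2, -73.3,  31.4])), (110, array([  0.2, -74.9, -17. ])), (114, array([  0.2, -73.5, -17. ])), (118, array([  0.2, -72.4, -19.3])), (122, array([  0.2, -70.9, -18.4])), (126, array([  0.2, -69.4, -18.2]))]
```

View pics/y.png

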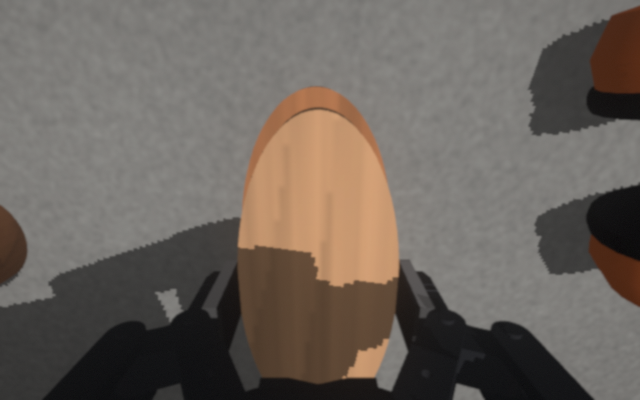

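Emit:
send_rows --pt "-1.5 0 15" --pt "0 0 12" --pt "0 0 5" --pt "0 0 0" --pt "0 0 0" --pt "0 0 0" --turn '[0,0,0,0,0,0]' --grip '[255,255,255,255,255,255]'

```text
clock: 24.2
tool_pos: [0.6259, 0.282, 0.0264]
orientation: [-3.132, -0.236, -0.001]
wrist_force: [-0.1, 0.4, -1.2]
width: 0.0672
```

```bash
python3 - <<'E'
from h import *
c=cam('wrist');W=cloud(c)
cv2.imwrite('pics/z.png',c['frame'][:,:,::-1])
plan((.6265,.282,.0235),8.6)
T=(W-pose()[0]['tool_pos'])@pose()[1]*1000
print([(v,T[v,318].round(1)) for v in range(78,125,3)])
for v in (130,150,180):
  z=T[v,:,2]; k=np.abs(T[v,:,1])<150
  blank=np.where((z<16)&(z>-35)&(np.abs(T[v,:,0])<60))[0]; top=np.where((z<-8)&(np.abs(T[v,:,0])<60)&(z>-35))[0]
  print(v,'blank',T[v,blank[0]].round(1),T[v,blank[-1]].round(1),'pad',T[v,top[0]].round(1),T[v,top[-1]].round(1))
E
```

```text
tcp [0.6259 0.282  0.0265] yaw 8.62 tilt 0.06 w 0.0671 t 24.25 F [-0.5 -0.2 -1. ]
 shift total [0.6 0.1 3. ] rows 1 each [0.6 0.1 3. ]
 turn 0.0 rows 1
[(78, array([  0.2, -86.3,  27. ])), (81, array([  0.2, -85. ,  26.8])), (84, array([  0.2, -83.6,  26.6])), (87, array([  0.2, -82.6,  -0.9])), (90, array([  0.2, -81.5,  -0.6])), (93, array([  0.2, -80.3,  -0.7])), (96, array([  0.2, -79.2,  -0.3])), (99, array([  0.2, -78.1,  -0.8])), (102, array([  0.2, -76.9,  -0.6])), (105, array([  0.2, -75.6,   0.6])), (108, array([  0.2, -75.3, -11.7])), (111, array([  0.2, -74.7, -17.8])), (114, array([  0.2, -73.7, -18.2])), (117, array([  0.2, -72.7, -18.5])), (120, array([  0.2, -71.6, -18.4])), (123, array([  0.2, -70.6, -18.7]))]
130 blank [-24.3 -65.7  -0.1] [ 26.1 -65.5   1.2] pad [-14.3 -68.1 -18.5] [ 14.2 -68.2 -19.1]
150 blank [-28.9 -57.4  -0.6] [ 30.8 -57.6  -1.4] pad [-20.1 -60.8 -18.3] [ 20.  -60.9 -19.1]
180 blank [-34.  -44.4  -0.8] [ 35.7 -44.4  -0.8] pad [-25.3 -49.2 -18. ] [ 25.4 -49.5 -19.1]
```

View pics/z.png

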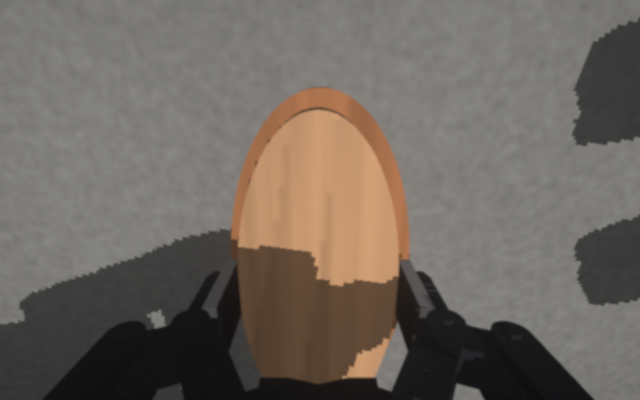

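Emit:
send_rows --pt "1 0.5 2" --pt "0 0 1" --pt "0 0 0" --pt "0 0 0" --pt "0 0 0" --pt "0 0 0" --pt "0 0 0" --pt "0 0 0" --turn '[0,0,0,0,0,0,0,0]' --grip '[255,255,255,255,40,20,10,0]'

```text
clock: 24.92
tool_pos: [0.6266, 0.2815, 0.0227]
orientation: [-3.133, -0.236, 0.0]
wrist_force: [0.1, 0.5, 0.6]
width: 0.0852
```

Emit:
send_rows --pt "0 0 0" --pt "0 0 -5" --pt "0 0 -20" --pt "0 0 -35" --pt "0 0 -35" --pt "0 0 -35" --pt "0 0 -35" --pt "0 0 -30" --pt "0 0 0" --turn '[0,0,0,0,0,0,0,0,0]' --grip '[0,0,0,0,0,0,0,0,0]'

```text
clock: 25.67
tool_pos: [0.6284, 0.2822, 0.2253]
orientation: [-3.13, -0.236, -0.016]
wrist_force: [0.3, 0.7, 0.5]
width: 0.0856
```

```bash
python3 - <<'E'
from h import *
c=cam('wrist');W=cloud(c)
cv2.imwrite('pics/aa.png',c['frame'][:,:,::-1])
W=W.copy();W[W[...,2]>.08]=np.nan
p,e=measure(c,'armpad',.008,(.6265,.282),.0135,.027,a=np.radians(98.5),W=W,r=.1);print('blank',fmt(p),round(e,3))
p,e=measure(c,'armpad',0,(.6265,.282),.0345,.042,a=np.radians(98.5),W=W,r=.1);print('pad',fmt(p),round(e,3))
plan((.5,.02,.24),-4.4)
s,R,y=pose();print((R.T@(np.array([.413-.5,-.195-.02,0]))*1000).round(1))
E
```

```text
blank x 626.6 y 281.8 yaw 98.7 0.014
pad x 626.6 y 281.9 yaw 98.7 0.015
tcp [0.6276 0.2819 0.222 ] yaw 8.63 tilt 0.38 w 0.0858 t 25.72 F [ 0.2 -0.4 -1. ]
 shift total [-165.3  239.8  -19.4] rows 9 each [-18.4  26.6  -2.2]
 turn 13.0 rows 2
[-118.3  199.5   -1. ]
```

View pics/aa.png

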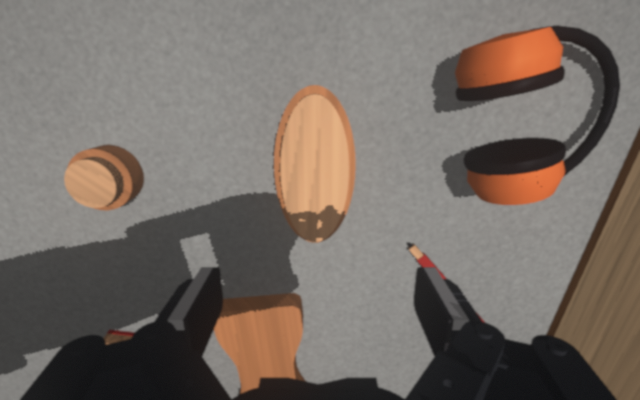

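Emit:
send_rows --pt "-18 26 -2" --pt "-18 26 -2" --pt "-18 26 -2" --pt "-18 26 -2" --pt "-18 27 -2" --pt "-18 27 -2" --pt "-19 27 -2" --pt "-19 27 -2" --pt "-19 28 -2" --turn '[0,0,0,0,0,0,0,0,0]' --grip '[0,0,0,0,0,0,0,0,0]'

```text
clock: 26.47
tool_pos: [0.4981, 0.0184, 0.2352]
orientation: [-3.132, -0.237, 0.002]
wrist_force: [0.4, -0.6, 0.9]
width: 0.0855
```

Emit:
send_rows --pt "-17 29 0" --pt "-17 29 0" --pt "-17 29 0" --pt "-17 29 0" --pt "-17 28 0" --pt "-17 28 0" --pt "-17 28 0" --pt "0 0 0" --pt "0 0 0" --pt "0 0 0" --turn '[0,0,0,0,0,0,0,6.5,6.5,0]' --grip '[20,20,20,20,20,20,20,20,20,20]'

```text
clock: 27.3
tool_pos: [0.4112, -0.1965, 0.2352]
orientation: [-3.138, 0.13, 0.002]
wrist_force: [0.8, -0.6, 0.1]
width: 0.0789
```

```bash
python3 - <<'E'
from h import *
c=cam('wrist');W=cloud(c);f=c['frame']
cv2.imwrite('pics/ab.png',f[:,:,::-1])
S=(.4128,-.2315)
W=W.copy();W[W[...,2]>.08]=np.nan
# fill slots: mask morphological handled by own fit
b=box_of(c,S,.015,.125)
m=(W[...,2]>.0075)&(np.hypot(W[...,0]-S[0],W[...,1]-S[1])<.112)
m=cv2.morphologyEx(m.astype(np.uint8),cv2.MORPH_CLOSE,np.ones((25,25)))
p,e=fit(c,m,'splat',0,(*S,np.radians(85)),.0075,.015,b);print('splat',fmt(p),round(e,3))
plan((p[0],p[1],.03),np.degrees(p[2])-90)
E
```

```text
splat x 412.6 y -231.3 yaw 85.4 0.105
tcp [ 0.4114 -0.1961  0.2352] yaw -4.31 tilt 0.07 w 0.0785 t 27.35 F [ 0.1 -0.  -0.6]
 shift total [  4.1  35.1 205.2] rows 6 each [ 0.7  5.9 34.2]
 turn 0.2 rows 1
```

View pics/ab.png

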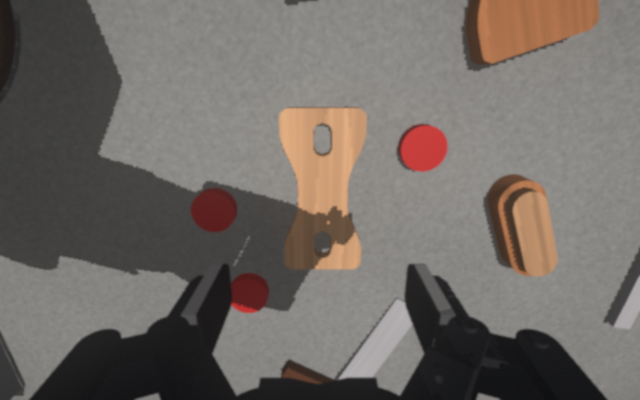

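Emit:
send_rows --pt "2 18 20" --pt "2 17 30" --pt "0 0 35" --pt "0 0 35" --pt "0 0 35" --pt "0 0 30" --pt "0 0 20" --pt "0 0 15" --pt "0 0 0" --pt "0 0 0" --turn '[0,0,0,0,0,0,0,0,0,0]' --grip '[40,40,40,40,40,40,40,40,40,40]'

```text
clock: 28.18
tool_pos: [0.413, -0.2307, 0.0153]
orientation: [-3.138, 0.115, 0.003]
wrist_force: [0.0, -0.1, 0.2]
width: 0.072
```

```bash
python3 - <<'E'
from h import *
plan((.4126,-.2313,.0),-4.6)
c=cam('wrist')
cv2.imwrite('pics/ac.png',c['frame'][:,:,::-1])
E
```

```text
tcp [ 0.413  -0.2307  0.0153] yaw -4.18 tilt 0.12 w 0.072 t 28.18 F [ 0.  -0.1  0.2]
 shift total [-0.3  0.6 15.3] rows 1 each [-0.3  0.6 15.3]
 turn 0.4 rows 1
```

View pics/ac.png

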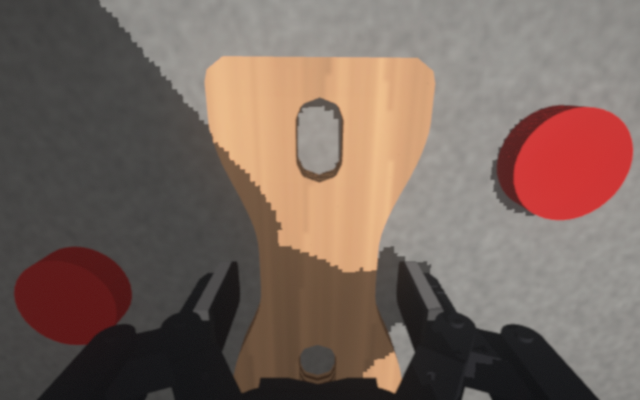

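Emit:
send_rows --pt "0 0.5 8" --pt "0 0 5" --pt "0 0 2" --pt "0 0 0" --pt "0 0 0" --pt "0 0 0" --pt "0 0 0" --pt "0 0 0" --pt "0 0 0" --turn '[0,0,0,0,0,0,0,0,0]' --grip '[40,40,40,40,60,80,255,255,255]'

```text
clock: 28.98
tool_pos: [0.4132, -0.2319, 0.0012]
orientation: [3.139, -0.12, 0.001]
wrist_force: [-0.8, 0.5, 5.4]
width: 0.0554
```

```bash
python3 - <<'E'
from h import *
plan((.4126,-.2313,.0),-4.6)
E
```

```text
tcp [ 0.4132 -0.2319  0.0012] yaw -4.38 tilt 0.03 w 0.0554 t 28.98 F [-0.8  0.5  5.4]
 shift total [-0.6 -0.5  1.2] rows 1 each [-0.6 -0.5  1.2]
 turn 0.2 rows 1
```

Emit:
send_rows --pt "0 0 -4" --pt "0 0 -10" --pt "0 0 -25" --pt "0 0 -35" --pt "0 0 -35" --pt "0 0 -35" --pt "0 0 -35" --pt "0 0 -35" --pt "0 0 -30" --pt "0 0 0" --turn '[0,0,0,0,0,0,0,0,0,0]' --grip '[255,255,255,255,255,255,255,255,255,255]'

```text
clock: 29.82
tool_pos: [0.4142, -0.2326, 0.2508]
orientation: [3.134, -0.119, 0.012]
wrist_force: [0.4, 0.2, -0.5]
width: 0.0549
```

```bash
python3 - <<'E'
from h import *
c=cam('wrist');W=cloud(c)
cv2.imwrite('pics/ad.png',c['frame'][:,:,::-1])
s,R,y=pose();T=(W-s['tool_pos'])@R*1000
for u in (270,300,340): print(u,[(v,T[v,u].round(1)) for v in range(42,70,3)])
plan((.44,-.09,.25),13.9)
E
```

```text
270 [(42, array([ -49. , -123.9,  247.3])), (45, array([ -49.1, -121. ,  246.9])), (48, array([ -49.4, -118.2,  248. ])), (51, array([-16. , -94.4, -16. ])), (54, array([-16. , -93.4, -16.3])), (57, array([-16.2, -92.5, -15. ])), (60, array([-16. , -91.4, -16.5])), (63, array([-16.1, -90.4, -16.5])), (66, array([-16.1, -89.5, -16.5])), (69, array([-16.3, -88.5, -15.6]))]
300 [(42, array([ -17.4, -123.9,  246.9])), (45, array([ -17.6, -121.2,  249.5])), (48, array([ -17.5, -118.2,  248. ])), (51, array([ -5.5, -94.4, -15.1])), (54, array([ -5.5, -93.4, -15.8])), (57, array([ -5.5, -92.4, -16.4])), (60, array([ -5.5, -91.5, -15.6])), (63, array([ -5.5, -90.5, -16.3])), (66, array([ -5.5, -89.4, -17.2])), (69, array([ -5.6, -88.5, -16.1]))]
340 [(42, array([  24.8, -124. ,  247.9])), (45, array([  24.9, -121. ,  247.1])), (48, array([  24.9, -118.1,  246.6])), (51, array([  8.4, -94.2, -18. ])), (54, array([  8.6, -93.4, -15.6])), (57, array([  8.6, -92.5, -15.2])), (60, array([  8.6, -91.5, -16. ])), (63, array([  8.6, -90.4, -17. ])), (66, array([  8.6, -89.5, -16. ])), (69, array([  8.7, -88.5, -15.3]))]
tcp [ 0.4135 -0.2321  0.248 ] yaw -4.37 tilt 0.34 w 0.0552 t 29.87 F [-0.3 -0.4 -3.1]
 shift total [  15.6 -143.7   -2.4] rows 5 each [  3.1 -28.7  -0.5]
 turn -18.3 rows 3
```

View pics/ad.png

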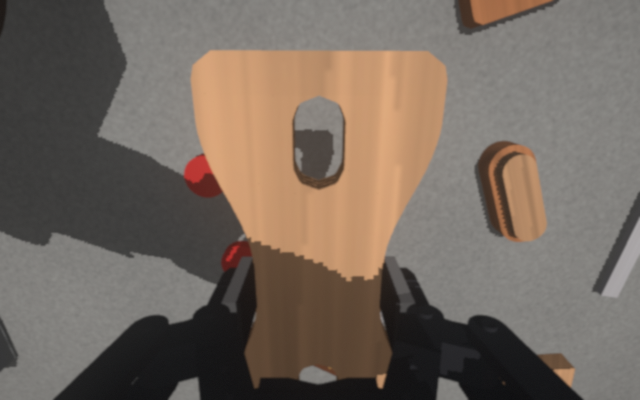

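Emit:
send_rows --pt "3 -28 0" --pt "3 -29 0" --pt "3 -29 0" --pt "3 -29 -1" --pt "3 -29 -1" --pt "0 0 0" --pt "0 0 0" --pt "0 0 0" --pt "0 0 0" --pt "0 0 0" --turn '[0,0,0,0,0,-6,-6,-6.3,0,0]' --grip '[255,255,255,255,255,255,255,255,255,255]'

```text
clock: 30.7
tool_pos: [0.4385, -0.0892, 0.2461]
orientation: [-3.118, -0.375, 0.002]
wrist_force: [0.5, 0.3, -2.3]
width: 0.0555
```

```bash
python3 - <<'E'
from h import *
c=cam('wrist');W=cloud(c)
cv2.imwrite('pics/ae.png',c['frame'][:,:,::-1])
S=(.606,.003)
m=(W[...,2]>.0135)&(W[...,2]<.06)&(np.hypot(W[...,0]-S[0],W[...,1]-S[1])<.122)
print(m.sum())
b=box_of(c,S,.027,.13); s,R,y=pose(); print(b)
p,e=fit(c,m,'splat',.008,(*S,np.radians(103.9)),.0135,.027,b);print('sblank',fmt(p),round(e,3))
v=c['frame'].copy();v[m]=(0,255,0);cv2.imwrite('pics/ae2.png',v[:,:,::-1])
plan((p[0],p[1],.06),np.degrees(p[2])-90)
E
```

```text
19318
(np.int64(342), np.int64(0), np.int64(640), np.int64(253))
sblank x 605.5 y 2.3 yaw 104.0 0.051
tcp [ 0.4386 -0.0893  0.2462] yaw 13.7 tilt 0.07 w 0.0551 t 30.75 F [-1.  -1.1 -1.2]
 shift total [184.  -49.4 186.1] rows 8 each [23.  -6.2 23.3]
 turn -0.3 rows 1
```

View pics/ae.png

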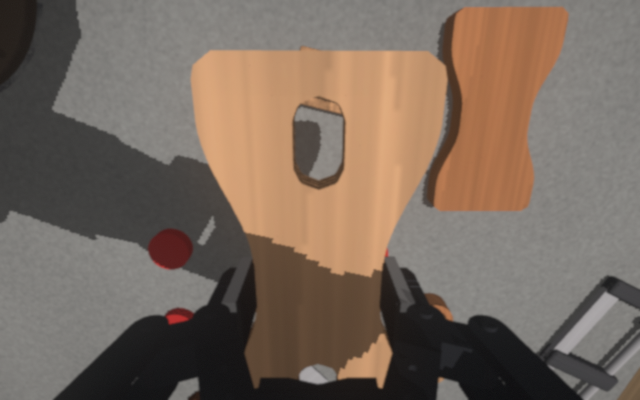

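View pics/ae2.png

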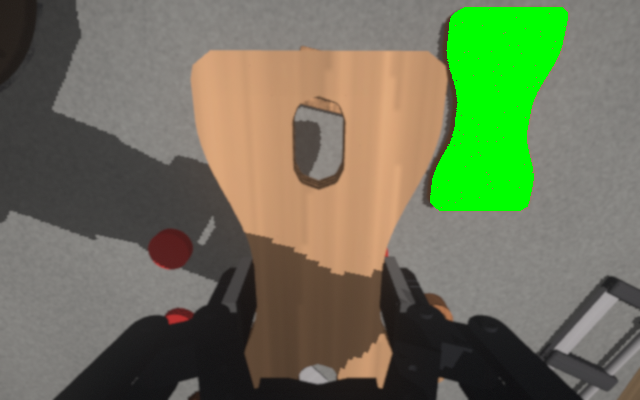

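Emit:
send_rows --pt "23 -6 0" --pt "23 -6 0" --pt "23 -6 0" --pt "23 -6 0" --pt "23 -6 10" --pt "23 -6 20" --pt "23 -7 30" --pt "23 -7 35" --pt "0 0 35" --pt "0 0 30" --turn '[-0.3,0,0,0,0,0,0,0,0,0]' --grip '[255,255,255,255,255,255,255,255,255,255]'

```text
clock: 31.58
tool_pos: [0.6047, 0.0046, 0.0845]
orientation: [-3.117, -0.385, 0.003]
wrist_force: [0.2, -0.9, -2.0]
width: 0.0555
```

Emit:
send_rows --pt "0 0 20" --pt "0 0 10" --pt "0 0 0" --pt "0 0 0" --pt "0 0 0" --turn '[0,0,0,0,0]' --grip '[255,255,255,255,255]'

```text
clock: 32.0
tool_pos: [0.6055, 0.0038, 0.0589]
orientation: [3.117, 0.387, 0.003]
wrist_force: [0.2, -0.5, -1.5]
width: 0.0551
```

```bash
python3 - <<'E'
from h import *
c=cam('wrist');W=cloud(c)
cv2.imwrite('pics/af.png',c['frame'][:,:,::-1])
plan((.6055,.0023,.0285),14.0)
T=(W-pose()[0]['tool_pos'])@pose()[1]*1000
for u in(270,370): print(u,[(v,T[v,u].round(1)) for v in range(15,75,4)])
E
```

```text
tcp [0.6055 0.0038 0.0591] yaw 14.18 tilt 0.15 w 0.055 t 32.05 F [ 0.1  0.  -1.2]
 shift total [-0.5  1.4 30.6] rows 1 each [-0.5  1.4 30.6]
 turn 0.2 rows 1
270 [(15, array([ -25.3, -118.1,   59.1])), (19, array([ -25.2, -116. ,   58.1])), (23, array([ -25.4, -114.2,   58.6])), (27, array([ -25.5, -112.3,   58.8])), (31, array([ -25.6, -110.4,   58.7])), (35, array([ -25.6, -108.4,   58.2])), (39, array([ -25.9, -106.6,   59.6])), (43, array([ -25.8, -104.5,   58.3])), (47, array([ -22.4, -100. ,   31.4])), (51, array([-16.6, -94.6, -13.8])), (55, array([-16.8, -93.4, -12.6])), (59, array([-16.9, -92.2, -12.4])), (63, array([-16.9, -90.8, -13. ])), (67, array([-16.8, -89.4, -14. ])), (71, array([-16.8, -88.1, -14.5]))]
370 [(15, array([  27.7, -118.1,   59.5])), (19, array([  27.7, -116.2,   59.3])), (23, array([  27.8, -114.3,   59.2])), (27, array([  28. , -112.4,   59.7])), (31, array([  28. , -110.4,   59.3])), (35, array([  28. , -108.4,   58.5])), (39, array([  28.1, -106.5,   58.7])), (43, array([  28.2, -104.5,   58.6])), (47, array([  24.6, -100.1,   32.1])), (51, array([ 18.4, -94.7, -12.4])), (55, array([ 18.1, -93.3, -15.1])), (59, array([ 18.5, -92.1, -12.9])), (63, array([ 18.6, -90.8, -12.6])), (67, array([ 18.5, -89.5, -13.7])), (71, array([ 18.5, -88.1, -14.1]))]
```

View pics/af.png

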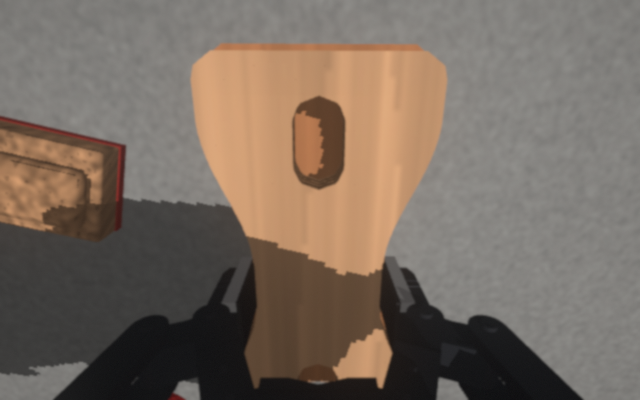

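Emit:
send_rows --pt "-0.5 1.5 12" --pt "0 0 10" --pt "0 0 5" --pt "0 0 0" --pt "0 0 0" --pt "0 0 0" --turn '[0,0,0,0,0,0]' --grip '[255,255,255,255,255,255]'

```text
clock: 32.55
tool_pos: [0.6048, 0.0024, 0.0305]
orientation: [-3.117, -0.389, -0.0]
wrist_force: [-0.1, -0.4, -0.7]
width: 0.0546
```

```bash
python3 - <<'E'
from h import *
c=cam('wrist');W=cloud(c)
cv2.imwrite('pics/ag.png',c['frame'][:,:,::-1])
plan((.6055,.0023,.0285),14.0)
T=(W-pose()[0]['tool_pos'])@pose()[1]*1000
for u in(270,370): print(u,[(v,T[v,u].round(1)) for v in range(22,66,4)])
for v in (70,90,130,190,220):
  z=T[v,:,2]
  blank=np.where((z<14)&(z>-35)&(np.abs(T[v,:,0])<75))[0]; top=np.where((z<-7)&(np.abs(T[v,:,0])<75)&(z>-35))[0]
  print(v,'blank',T[v,blank[0]].round(1),T[v,blank[-1]].round(1),'t',T[v,top[0]].round(1),T[v,top[-1]].round(1))
E
```

```text
tcp [0.6048 0.0024 0.0306] yaw 14.22 tilt 0.02 w 0.0549 t 32.6 F [-0.6 -0.6 -0.6]
 shift total [0.6 0.3 2.1] rows 1 each [0.6 0.3 2.1]
 turn 0.2 rows 1
270 [(22, array([ -21.9, -110.6,   31.3])), (26, array([ -22. , -108.9,   31.4])), (30, array([ -21.9, -107. ,   29.8])), (34, array([ -18.6, -102.2,    3.4])), (38, array([ -18.7, -100.8,    3.6])), (42, array([-18.8, -99.4,   4.1])), (46, array([-18.8, -97.9,   4. ])), (50, array([-16.7, -95.1, -12.7])), (54, array([-16.6, -93.7, -14.3])), (58, array([-16.7, -92.4, -13.5])), (62, array([-16.9, -91.2, -13. ]))]
370 [(22, array([  24. , -110.6,   31.5])), (26, array([  24. , -108.9,   31.2])), (30, array([  24.2, -107.3,   31.8])), (34, array([  20.4, -102.2,    4. ])), (38, array([  20.4, -100.8,    3.5])), (42, array([ 20.5, -99.3,   3.6])), (46, array([ 20.6, -97.9,   3.8])), (50, array([ 20.9, -96.6,   5.2])), (54, array([ 18.3, -93.7, -13.8])), (58, array([ 18.6, -92.6, -11.8])), (62, array([ 18.4, -91.1, -13.5]))]
70 blank [-52.3 -89.1   3.8] [ 55.3 -89.1   4. ] t [-45.  -88.5 -12.4] [ 45.4 -88.5 -13. ]
90 blank [-52.3 -81.4   3.5] [ 55.2 -81.4   4.3] t [-45.4 -81.7 -13.6] [ 46.1 -81.8 -13.2]
130 blank [-52.  -65.1   4.2] [ 54.5 -65.2   3.6] t [-45.4 -67.4 -13.1] [ 45.5 -67.5 -13.5]
190 blank [-37.9 -44.1 -14.1] [ 44.8 -38.5   3.8] t [-37.9 -44.1 -14.1] [ 38.3 -44.  -13.7]
220 blank [-32.3 -31.  -13.7] [ 39.1 -24.    3.3] t [-32.3 -31.  -13.7] [ 32.6 -30.8 -13.1]
```

View pics/ag.png

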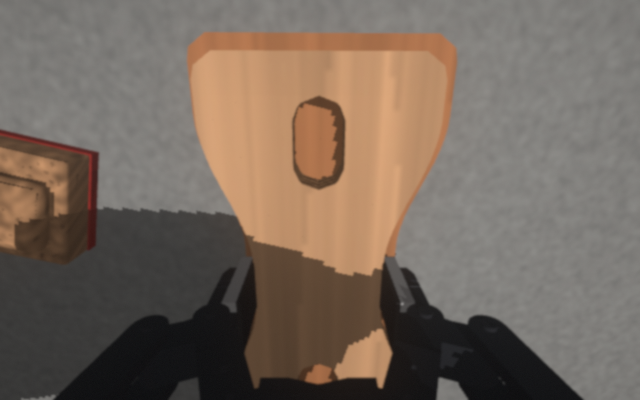

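Emit:
send_rows --pt "1 0.3 1.5" --pt "0 0 1" --pt "0 0 0" --pt "0 0 0" --pt "0 0 0" --pt "0 0 0" --pt "0 0 0" --pt "0 0 0" --turn '[0.2,0,0,0,0,0,0,0]' --grip '[255,255,255,255,80,60,50,40]'

```text
clock: 33.27
tool_pos: [0.6057, 0.0024, 0.0279]
orientation: [-3.118, -0.384, 0.0]
wrist_force: [0.2, 0.9, 0.1]
width: 0.0718
```

Emit:
send_rows --pt "0 0 0" --pt "0 0 -5" --pt "0 0 -20" --pt "0 0 -35" --pt "0 0 -35" --pt "0 0 -35" --pt "0 0 -35" --pt "0 0 -30" --pt "0 0 0" --pt "0 0 0" --turn '[0,0,0,0,0,0,0,0,0,0]' --grip '[30,30,20,10,0,0,0,0,0,0]'

```text
clock: 34.1
tool_pos: [0.606, 0.0023, 0.2249]
orientation: [3.117, 0.383, 0.006]
wrist_force: [-0.2, 0.5, 0.1]
width: 0.0852
```

```bash
python3 - <<'E'
from h import *
c=cam('wrist');W=cloud(c)
cv2.imwrite('pics/ah.png',c['frame'][:,:,::-1])
W=W.copy();W[W[...,2]>.08]=np.nan
S=(.6055,.0023)
D=np.hypot(W[...,0]-S[0],W[...,1]-S[1]);b=box_of(c,S,.027,.13)
for nm,off,z0,z1,r in(('blank',.008,.0135,.027,.119),('splat',0,.0345,.042,.119)):
    m=((W[...,2]>z0)&(D<r)).astype(np.uint8)
    m=cv2.morphologyEx(m,cv2.MORPH_CLOSE,np.ones((25,25)))
    p,e=fit(c,m,'splat',off,(*S,np.radians(104)),z0,z1,b);print(nm,fmt(p),round(e,3))
plan((.6,0,.3))
E
```

```text
blank x 605.4 y 2.5 yaw 103.9 0.047
splat x 605.9 y 2.3 yaw 104.0 0.048
tcp [0.6054 0.0024 0.2232] yaw 14.03 tilt 0.04 w 0.0857 t 34.15 F [-0.7 -0.2 -0.1]
 shift total [ -5.8   1.  -76.8] rows 3 each [ -1.9   0.3 -25.6]
```

View pics/ah.png

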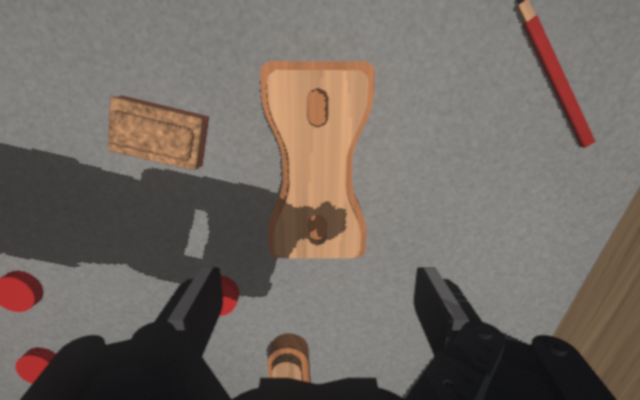

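```bash
python3 - <<'E'
from h import *
a=cv2.imread('pics/a_scene.png').astype(int)
c=cam('scene');cv2.imwrite('pics/ai.png',c['frame'][:,:,::-1]);W=cloud(c)
for k,xy in dict(armpad=(.627,.282),rail=(.6435,-.288),disc=(.41,.238)).items():
    for nm,off,z0,z1 in(('blank',.008,.0135,.027),('tmpl',0,.0345,.042)):
        p,e=measure(c,k,off,xy,z0,z1,W=W,r={'armpad':.1,'rail':.08,'disc':.05}[k]);print(k,nm,fmt(p),round(e,3))
d=np.abs(c['frame'][:,:,::-1].astype(int)-a).sum(2)
for n,xy,z in(('tape',(.507,.46),.031),('sander',(.4345,-.004),.018),('red1',(.5245,-.1875),.01),('red2',(.285,-.24),.01),('red3',(.307,-.356),.01)):
    u,v=proj(c,[[*xy,z]])[0].astype(int);print(n,u,v,np.median(d[v-15:v+15,u-18:u+18]))
E
```

```text
armpad blank x 629.6 y 283.3 yaw 98.5 0.026
armpad tmpl x 629.5 y 283.1 yaw 99.0 0.031
rail blank x 650.1 y -308.2 yaw 104.9 0.646
rail tmpl x 646.5 y -295.8 yaw 106.0 0.437
disc blank x 410.7 y 238.1 yaw 5.8 0.042
disc tmpl x 410.5 y 239.0 yaw 7.9 0.061
tape 384 339 28.0
sander 314 184 31.0
red1 261 156 122.0
red2 318 118 32.0
red3 297 99 31.0
```

View pics/ai.png

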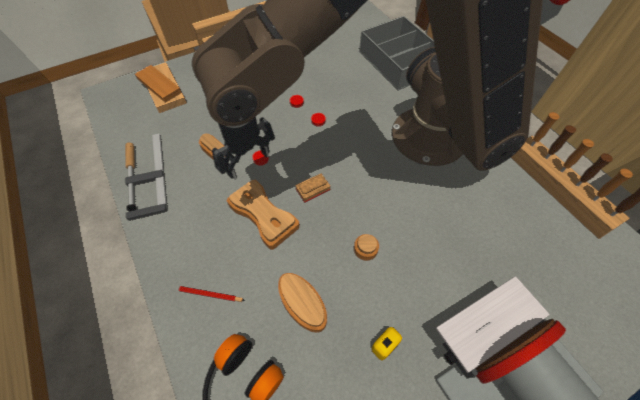

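```bash
python3 - <<'E'
from h import *
c=cam('top');cv2.imwrite('pics/aj.png',c['frame'][:,:,::-1]);W=cloud(c)
for nm,off,z0,z1 in(('blank',.008,.0135,.027),('tmpl',0,.0345,.042)):
    p,e=measure(c,'rail',off,(.6412,-.2873),z0,z1,W=W,r=.08);print('rail',nm,fmt(p),round(e,3))
close_job()
print(get_state()['clock'])
E
```

```text
rail blank x 641.1 y -287.1 yaw -73.6 0.041
rail tmpl x 641.0 y -287.0 yaw 107.0 0.053
the job is handed in; nothing more can be done
the job is handed in; nothing more can be done
```

View pics/aj.png

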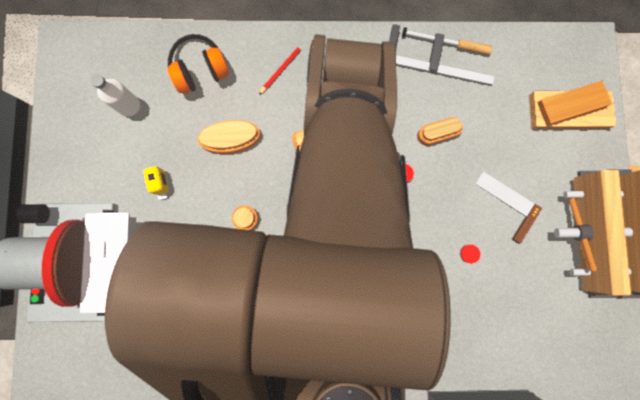

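I took the stack apart from the top down (disc, rail, arm pad, splat) and laid each template flat on its own blank. The job is handed in at about 34 s, with the gripper open and clear about 0.2 m above the splat blank.

- **Centring:** The wrist camera, after each placing, put every template within about 0.5 mm and 0.1° of the middle of its blank, with the rim showing all round. The yaw is meaningless for the round disc.
- **Cross-checks:** The scene camera agreed for the arm pad (0.5° off in yaw) and put the disc within 1 mm of its blank's middle. The top camera agreed for the rail to 0.1 mm, with yaw about 0.6° apart. The splat has only its wrist-camera check.
- **Blanks:** They stayed where they first lay, to within the cameras' 2–3 mm disagreement in absolute position.
- **Left alone:** The tape measure, the sanding block and the three red discs were never touched. In the last scene picture they sit where they did at the start.
- **Checks that failed or disagreed:**
  - The last scene-camera reading of the rail was unusable because the arm blocked the view.
  - The arm also covered the red disc at scene pixel (261,156), so its before-and-after comparison is not valid. It is still in place in that picture.
  - The splat fits left about 5% mismatch, which I put down to my outline not having its rounded corners.

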